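Fit the wrapper-cutting drum between its centres and snap the guard on

TASK

Fit the blue-ended cutting drum in the wrapper cutter: lay it in the rests between the two centres, then slide the red-handled tailstock fully home so that both centres seat in the drum's bores and lift it clear of the rests. Then set the clear blue-framed guard down over the drum on to its four catches, without dropping it, and press its corners down until all four clips have clicked home. Leave the orange-ended drum in its rack and do not push or knock over the bottle, the shaker or the bowl.

Things in the scene. Friction and masses are not known exactly. Their poses are not given: they have to be found in the camera images.
- machine: Wrapper cutter, fixed: steel base plate 150 x 355 x 20 mm (y -150 to +205), white housing (y -150 to -93, 125 mm high) with the fixed centre, white feed belt (top 63 mm up, x -81 to +81, y -42 to +54) below the drum, tailstock at the +y end. Origin at table height under the middle of the fitted drum; y = the centre line's direction, from fixed centre to tailstock; z up.
- seat (a point): Where the middle of the fitted drum belongs: on the centre line, 95 mm above the machine's origin. Axes as the machine's.
- rest (a point): Point on the axis of a drum laid in the two grey V rests, 92 mm up (3 mm below the centre line), 17 mm from the seat towards the tailstock. The rests (8 mm thick, at machine y = -51 and +65 mm, V tops 83 mm up) centre the drum sideways; in them it can slide along y. To go in between the cone tips, the drum's middle must lie between machine y = 9 mm and y = 46 mm less the tailstock's reading.
- fixed_tip (a point): Tip of the fixed centre: a 60 degree steel cone on the centre line, 10 mm across at the tip, 24 mm at its root 12 mm behind; machine y = -66 mm. The tailstock's cone is the same, pointing the other way. Pushing the tailstock slides the laid-in drum up to the fixed cone; then both cones enter the bores and lift it 3 mm out of the rests.
- tailstock (a joint): Tailstock slide, m: 0 = fully back, growing as it moves in machine -y towards the fixed centre. Starts at 0 to 0.02. Its cone tip is at machine y = 121 mm less the reading. With the drum seated on both cones it reads 0.055 to 0.057 and goes no further. Stiff: it needs about 6 N alone, 10 to 20 N while it pushes and lifts the drum, and stays where it is left.
- tail_handle (a point): Middle of the red handle block on the tailstock: 16 mm thick along machine y, 34 mm wide along x, from 115 to 149 mm up; the point is 132 mm up, at machine y = 172 mm less the slide's reading. It stands on the middle of the carriage (48 mm long in y, 82 mm wide, top 112 mm up). Axes as the machine's.
- drum_center (a point): Middle of the drum to be fitted: white plastic cylinder 150 mm long, 50 mm in diameter, about 0.42 kg, round brass cutting rings, blue ends with a 20 mm bore 18 mm deep in each. y = its axis; x and z turn as it rolls. Both ends alike. Starts in either place of the rack, axis 52 mm up.
- spare_center (a point): Middle of the other drum, same size, square cutting edges and orange ends (y = its axis), in the rack's other place. To be left there.
- rack: Grey plastic drum rack, fixed, 190 mm (x) x 130 mm (y), origin under its middle at table height. Two places with the drums' axes along rack y, at x = -45 and +45 mm, axes 52 mm up; V rests 8 mm thick at y = +-52 mm, tops 43 mm high. It may stand to the right or the left of the machine.
- guard_handle (a point): Middle of the blue handle bar of the guard: bar 72 mm long along guard y, 16 mm thick along x, 18 mm high, open beneath, 137 mm above the guard's feet. The guard (0.3 kg) is a tunnel open at both ends, 121 mm (x) x 160 mm (y), clear with a blue frame, top face 108 mm above the feet, four corner legs at x = +-57.5, y = +-68 mm. It is the same turned half round.
- guard_home (a point): Where guard_handle is when the guard is fully home: over the seat, 157 mm up, guard axes along the machine's (or half round). The legs straddle the machine's frame (100 mm wide in x, y -90 to +90, 50 mm high, rounded upper edges) with 0.5 mm play each side and stand on the base plate.
- catch (a point): Middle of the frame 32 mm up. Four sprung steel catches stick out of the frame's sides at this height, 50 mm off in x, 68 mm off in y: one per leg. Laid on, the guard's feet rest on the catches, about 13 mm above home. A corner pressed straight down with some 8 to 18 N (more if the finger keeps the guard from tilting, so that two clips go at once) snaps under its catch and stays.
- corner_fl (a point): Dark round press pad on the top face at the guard's -x +y corner (guard x -52, y +68 mm), right beside the leg. Clicked home it is 128 mm above the table.
- corner_fr (a point): Dark round press pad on the top face at the guard's -x -y corner (guard x -52, y -68 mm), right beside the leg. Clicked home it is 128 mm above the table.
- corner_bl (a point): Dark round press pad on the top face at the guard's +x +y corner (guard x +52, y +68 mm), right beside the leg. Clicked home it is 128 mm above the table.
- corner_br (a point): Dark round press pad on the top face at the guard's +x -y corner (guard x +52, y -68 mm), right beside the leg. Clicked home it is 128 mm above the table.
- oil_bottle: Amber bottle with a red cap, 64 mm in diameter, 190 mm tall, origin under its middle. Bystander.
- shaker: Steel flour shaker, 70 mm in diameter, 101 mm tall, origin under its middle. Bystander.
- prep_bowl: Small steel bowl, 110 mm across, 50 mm high, origin under its middle. Bystander.
Things that resemble listed ones, but are neither listed nor needed, are in the scene too. Of the things that look like the part that bears guard_handle, the larger one is meant. Leave any green look-alike of the part that bears drum_center alone.

How it is judged:
By the outcome, as a careful person would: the job done as asked, in the order asked, and still so for the second after the job is handed in, with the robot touching nothing.
It also fails if it takes over 72 s, if anything falls off the work surface, if the arm or the gripper's body presses on something with over 40 N, if the wrist force passes 120 N, or if a joint passes its speed limit or range.

ROBOT

A 6-joint arm with a two-finger parallel gripper is mounted at the origin on the work surface. World frame = base frame: x ahead of the robot, y to its left, z up, the work surface at z = 0. Lengths are in m, angles in rad, forces in N, time in s.
With the tool pointing down it reaches from about 0.3 to 0.875 m from the base axis. Payload 6.4 kg.
Tool frame: the origin (TCP) lies between the finger pads; the fingertips stand 8 mm ahead of it and the grasp point (between the pads) lies 11 mm behind it; z points along the fingers, x is the direction in which the jaws open and shut, and the axes are right-handed (so a half turn about z gives the same grasp; the last joint's range is limited). The gripper opens to 85 mm and grips with 20 to 120 N. Pads are 22 mm wide; open, the fingers measure 114 mm over their backs; the gripper's body (76 mm by 85 mm) begins 54 mm behind the grasp point. The pads swing forward as they close: fully open they stand 13 mm farther back than shut.
Start: joints at [-1.426, 0.181, 1.607, -0, 1.354, -0.206], TCP at [0.198, -0.54, 0.239] pointing down, gripper open.
Joint ranges: [-2.99, 2.99], [-0.89, 2.07], [0.3, 2.58], [-1.14, 4.28], [0, 2.63], [-3.12, 3.12]. Speed limits (rad/s): [2.57, 2.57, 3.01, 3.14, 3.14, 3.14].

INTERFACE

Orientations are given as a unit quaternion [x, y, z, w].
In Python, from station import telemetry, cams, workorder, spotter gives the robot as it stands.
- The arm moves only by the shell command python3 -m handwheel 'ROWS'. ROWS is JSON, a list that holds one entry, the list of rows, each a list of 5 numbers: the opening in per cent of the stroke, from 0 (shut) to 100 (fully open), then the shift along the tool's x, y, z in mm, then the turn about the tool's z in rad. A call has 1 to 20 rows; each row is the pose to reach, as a shift and turn from the pose measured when the call began, along the tool's axes at that moment; what a row does not reach only later rows make up. A row lasts 1/8 s, in which the tool goes at most 62.5 mm and 10.7 degrees, less where a joint would pass 70% of its speed; a pose out of reach is approached as far as the arm can. A call with a gripper value outside its range is refused whole. The fingers move at their own pace and stop on an object; the grip force is fixed at half the most. Time passes only in rows, so rows that repeat a pose let the fingers close. It gives the time, the measured TCP pose, the force and the opening at its end, in the units of the state.
- telemetry.read_state(): the state, without advancing time (a new reading comes with each control period).
- cams.capture(name): name is "side" or "top" or "wrist"; returns (picture, depth): 480x640x3 uint8, red, green, blue; 480x640 float32, m along the optical axis (not along the pixel's ray), 0 where there is no reading.
- cams.get_calibration(name): a dict with "K" (3x3 intrinsics, pixels), "world_to_cam" (4x4, takes a point from world to camera coordinates). Camera axes: x right, y up, looking along -z (the intrinsics and any distortion apply to the point x, -y, -z); pixel columns grow to the right and rows downward; lengths in m; the calibration is good to about 2 mm. The wrist camera is an equidistant fisheye: a pixel r from the principal point sees the ray r / f radians off the axis. A picture is of the moment at which its call begins: read the wrist's pose just before it. get_calibration takes no time and is no camera call; for the wrist camera it gives the pose at the moment of the call.
- workorder.sign_off(): hands the job in, once; it reports no verdict.
Trained networks look in the newest picture that a camera, given by its name, has taken for a name from the list of things; names that differ only in an ending like _2 or _b are one class to them, and where a whole thing is asked for, a point or a joint stands for the part that bears it (a point fixed in the world has none). Each returns a list of dicts, best first, with "conf" (0 to 1); they miss things now and then, are a little off and sometimes report something else, mostly with a low value. They report only what shows in the picture. A call takes as long as a camera call. They do not tell look-alikes from the thing itself.
- spotter.spot_in(camera, label): "extent" ([left, top, right, bottom] in pixels, round what is visible of it).
- spotter.silhouettes(camera, label): "pixels" (480x640 bool, what is visible of it) and "extent" ([left, top, right, bottom] in pixels, round what is visible of it).
- spotter.place_of(camera, label): "location" ([column, row] in pixels: a listed point, or the origin of a listed thing).
The state is a dict: "time_s": time; "joint_positions": joint angles; "qvel": joint speeds; "joint_torque": joint torques, N m; "tool_pos": TCP position; "tool_rot": TCP orientation; "force": force on the tool from outside, world axes, zero at the start; "ft_torque": the same for the moment, N m; "width": finger opening in m.
Only numpy, scipy, OpenCV 4.12 (cv2) and the standard library are available. Lean on these libraries where they do the work, as an engineer would, in place of code of your own. Each camera call takes 0.05 s, during which the arm holds its last target.

## Working session

There is one attempt and no reset: what is moved stays moved. The work goes in short steps, Python scripts to look and compute and a shell command to move; the robot and the scene stay as the last step left them, time stands still between calls to the robot, and variables do not carry over. Pictures are saved under pics/ and viewed, and the job is handed in when it is done.

```bash
ls; mkdir -p pics; python3 - <<'E'
from station import telemetry, cams
import cv2
print(telemetry.read_state())
for n in("side","top","wrist"):
    p,d=cams.capture(n); cv2.imwrite(f"pics/{n}0.png",p[:,:,::-1])
    c=cams.get_calibration(n); print(n,c)
E
```

```text
pics
{'time_s': 0.0, 'joint_positions': array([-1.42628353e+00,  1.81524334e-01,  1.60802117e+00, -9.86912145e-06,
        1.35376651e+00, -2.06280587e-01]), 'qvel': array([-0.00012276, -0.00101386,  0.00120543,  0.00035981, -0.00150133,
        0.00030543]), 'joint_torque': array([-6.01537704e-04, -4.44875515e+01, -3.51330221e+01, -4.00653526e-04,
        9.15121171e-03, -4.11215893e-06]), 'tool_pos': array([ 0.19754011, -0.53943347,  0.23838716]), 'tool_rot': array([ 8.19647484e-01, -5.72867578e-01, -5.92334527e-04, -6.23065993e-04]), 'force': array([ 0.45735532, -0.01778028,  0.73076958]), 'ft_torque': array([ 0.03772561, -0.02459195,  0.00467477]), 'width': 0.08566453167000336}
side {'K': array([[514.39933855,   0.        , 320.18796683],
       [  0.        , 514.39933855, 240.75236373],
       [  0.        ,   0.        ,   1.        ]]), 'world_to_cam': array([[-0.98750901, -0.15706805,  0.01247314,  0.57264088],
       [ 0.08683898, -0.47649272,  0.87487924, -0.14702717],
       [-0.13147222,  0.86503428,  0.48418048, -1.15463239],
       [ 0.        ,  0.        ,  0.       
[... 174 characters left out ...]
     ]]), 'world_to_cam': array([[-0.01907534, -0.99974623,  0.01198328,  0.04205636],
       [ 0.99083163, -0.01729919,  0.13399033, -0.60926892],
       [-0.13374903,  0.01442932,  0.99091018, -1.35599629],
       [ 0.        ,  0.        ,  0.        ,  1.        ]])}
wrist {'K': array([[371.64829954,   0.        , 317.78065134],
       [  0.        , 371.64829954, 242.72054726],
       [  0.        ,   0.        ,   1.        ]]), 'world_to_cam': array([[ 0.34376674, -0.93905401, -0.00141418, -0.57412927],
       [ 0.90002204,  0.32990693, -0.28481879,  0.03668239],
       [ 0.26792678,  0.09663843,  0.95858033, -0.37836629],
       [ 0.        ,  0.        ,  0.        ,  1.        ]])}
```

View pics/top0.png

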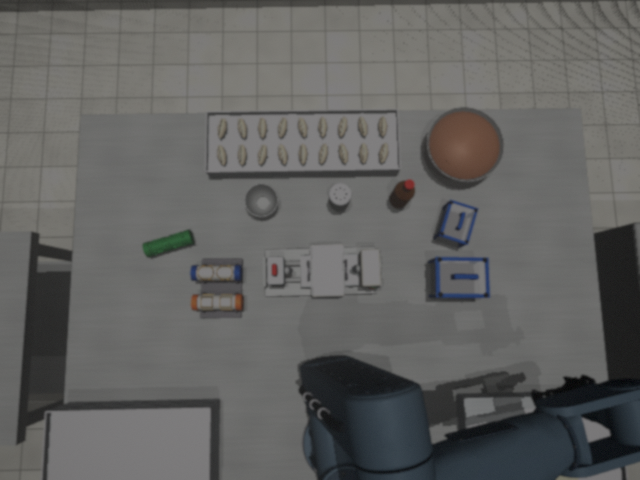

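View pics/side0.png

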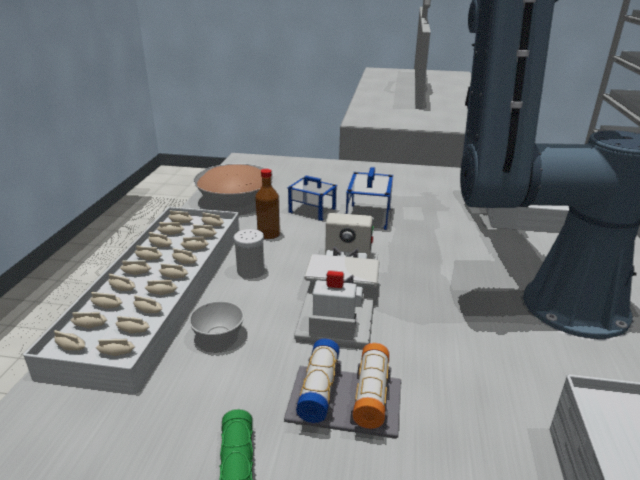

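View pics/wrist0.png

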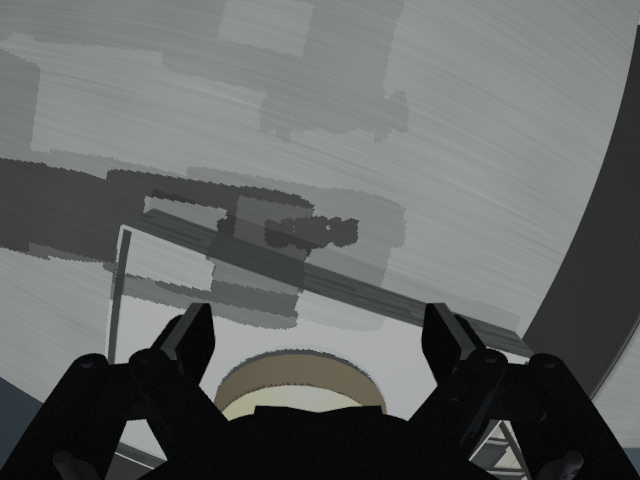

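```bash
cat > h.py <<'E'
import numpy as np, cv2
from station import telemetry, cams, spotter
from scipy.spatial.transform import Rotation as R
def ray(cam,uv,c=None):
    c=c or cams.get_calibration(cam); K=c["K"];T=c["world_to_cam"]
    x=(uv[0]-K[0,2])/K[0,0]; y=(uv[1]-K[1,2])/K[1,1]
    if cam=="wrist":
        r=np.hypot(x,y); s=np.sin(r)/r if r>1e-9 else 1; v=np.array([x*s,-y*s,-np.cos(r)])
    else: v=np.array([x,-y,-1.])
    Rm=T[:3,:3]; return -Rm.T@T[:3,3], Rm.T@v
def atz(cam,uv,z,c=None):
    o,d=ray(cam,uv,c); return o+d*(z-o[2])/d[2]
def proj(cam,P,c=None):
    c=c or cams.get_calibration(cam); K=c["K"];T=c["world_to_cam"]
    q=T[:3,:3]@np.asarray(P,float)+T[:3,3]; v=np.array([q[0],-q[1],-q[2]])
    if cam=="wrist":
        r=np.hypot(v[0],v[1]);t=np.arctan2(r,v[2]); x=v[0]/r*t;y=v[1]/r*t
    else: x,y=v[0]/v[2],v[1]/v[2]
    return np.array([K[0,0]*x+K[0,2],K[1,1]*y+K[1,2]])
def tri(c1,uv1,c2,uv2):
    o1,d1=ray(c1,uv1);o2,d2=ray(c2,uv2)
    A=np.stack([d1,-d2],1);s=np.linalg.lstsq(A,o2-o1,rcond=None)[0]
    p,q=o1+s[0]*d1,o2+s[1]*d2; return (p+q)/2,np.linalg.norm(p-q)
def cloud(cam,d,mask=None,c=None):
    c=c or cams.get_calibration(cam); K=c["K"];T=c["world_to_cam"]
    m=(d>0) if mask is None else (mask&(d>0))
    v,u=np.nonzero(m); z=d[v,u]
    x=(u-K[0,2])/K[0,0]; y=(v-K[1,2])/K[1,1]
    if cam=="wrist":
        r=np.hypot(x,y);r[r<1e-9]=1e-9; t=np.tan(r)/r; x=x*t;y=y*t
    q=np.stack([x*z,-y*z,-z],1); return (q-T[:3,3])@T[:3,:3],u,v
def sh(n,name,scale=1):
    p,d=cams.capture(n); cv2.imwrite(f"pics/{name}.png",p[:,:,::-1]); return p,d
E
python3 - <<'E'
from h import *
heights=dict(machine=0,seat=.095,rest=.092,fixed_tip=.095,tail_handle=.132,drum_center=.052,spare_center=.052,rack=0,guard_handle=.137,guard_home=.157,catch=.032,corner_fl=.108,corner_fr=.108,corner_bl=.108,corner_br=.108,oil_bottle=0,shaker=0,prep_bowl=0)
pt,dt=cams.capture("top");ps,ds=cams.capture("side")
for k,z in heights.items():
    for cam in("top","side"):
        for r in spotter.place_of(cam,k)[:2]:
            print(k,cam,np.round(r["location"],1),round(r["conf"],2),atz(cam,r["location"],z).round(4)[:2])
print(telemetry.read_state()["time_s"])
E
```

```text
machine top [331.5 269.7] 0.62 [0.5304 0.0139]
machine side [345.3 289.4] 0.6 [0.5166 0.0241]
machine side [318.  377.8] 0.25 [0.5332 0.3191]
seat top [326.8 272.1] 0.55 [0.5163 0.0307]
seat top [331.7 269.1] 0.45 [0.5251 0.0158]
seat side [341.3 253.4] 0.66 [0.5294 0.0222]
rest top [322.3 269.1] 0.83 [0.5258 0.044 ]
rest top [489.3 297.2] 0.64 [ 0.4322 -0.4562]
rest side [343.5 257.8] 0.94 [0.5227 0.0355]
rest side [218.9 335.7] 0.18 [0.7079 0.3411]
fixed_tip top [351.9 269. ] 0.6 [ 0.5243 -0.0451]
fixed_tip side [345.4 244.6] 0.55 [ 0.5249 -0.0197]
fixed_tip side [388.7 175. ] 0.35 [ 0.4439 -0.477 ]
tail_handle top [274.8 268.1] 0.97 [0.5282 0.183 ]
tail_handle top [461.3 277.5] 0.29 [ 0.4907 -0.3625]
tail_handle side [338.3 278.2] 0.56 [0.517  0.1811]
drum_center top [214.7 275.6] 0.96 [0.5148 0.3769]
drum_center top [167.6 246.2] 0.91 [0.6091 0.5245]
drum_center side [236.8 457.6] 0.58 [0.6139 0.5492]
drum_center side [317.5 381.2] 0.55 [0.5246 0.3806]
spare_center top [218.3 303.1] 0.71 [0.4303 0.3646]
spare_center side [370.8 380.1] 0.9 [0.4359 0.3627]
rack top [222.1 289.2] 0.
[... 1204 characters left out ...]
ide [348.1 188. ] 0.73 [ 0.5526 -0.3225]
corner_br top [466.8 240.6] 0.58 [ 0.6028 -0.3935]
corner_br top [326.8 269.9] 0.44 [0.5219 0.0308]
corner_br side [333.  185.9] 0.63 [ 0.5967 -0.3296]
corner_br side [356.4 173.8] 0.56 [ 0.54   -0.4352]
oil_bottle top [395.9 200.4] 0.57 [ 0.7555 -0.2034]
oil_bottle side [268.7 230.7] 0.88 [ 0.7636 -0.229 ]
oil_bottle side [355.3 171.2] 0.57 [ 0.5678 -0.7341]
shaker top [336.2 201. ] 0.97 [ 0.7567 -0.0063]
shaker top [272.9 268.9] 0.67 [0.5364 0.2026]
shaker side [249.2 270.1] 0.9 [ 0.7602 -0.0179]
prep_bowl top [260.  205.3] 0.65 [0.7463 0.2443]
prep_bowl side [216.5 334.9] 0.69 [0.7575 0.2336]
prep_bowl side [269.7 231.5] 0.24 [ 0.7597 -0.2248]
2.05
```

```bash
python3 - <<'E'
from h import *
for n in("top","side"):
    p,d=sh(n,n+"1"); np.savez(f"pics/{n}1.npz",p=p,d=d)
    c,u,v=cloud(n,d)
    def rect(name,m):
        q=c[m]; 
        if len(q)<10: print(n,name,len(q)); return
        r=cv2.minAreaRect((q[:,:2]*1000).astype(np.float32)); print(n,name,len(q),"c",np.round(r[0],1),"size",np.round(r[1],1),"ang",round(r[2],1),"z",np.median(q[:,2]).round(4))
    box=lambda x0,x1,y0,y1,z0,z1:(c[:,0]>x0)&(c[:,0]<x1)&(c[:,1]>y0)&(c[:,1]<y1)&(c[:,2]>z0)&(c[:,2]<z1)
    rect("housing top",box(.43,.63,-.2,-.03,.115,.135))
    rect("belt",box(.4,.65,-.03,.1,.053,.073))
    rect("handle",box(.45,.62,.1,.25,.14,.16))
    rect("carriage",box(.45,.62,.1,.25,.104,.12))
    rect("base",box(.4,.65,-.2,.26,.012,.028))
    rect("drumblue",box(.48,.57,.26,.47,.06,.09))
    rect("drumor",box(.39,.475,.26,.47,.06,.09))
    rect("guardtop",box(.38,.59,-.5,-.25,.1,.118))
    rect("guardhandle",box(.42,.56,-.46,-.28,.135,.16))
    rect("table",box(.3,.4,.1,.3,-.02,.02))
E
```

```text
top housing top 762 c [528.  -97.4] size [ 65.5 113.2] ang 88.7 z 0.1235
top belt 1806 c [526.4  34. ] size [127.2 161.6] ang 89.2 z 0.0621
top handle 63 c [524.5 185.7] size [29.4 15. ] ang 0.0 z 0.1469
top carriage 403 c [524.5 174.8] size [68.6 78. ] ang 89.2 z 0.1105
top base 1392 c [526.3  51.9] size [150.1 353.9] ang 0.6 z 0.0195
top drumblue 701 c [523.7 373.6] size [151.8  46.2] ang 89.0 z 0.0711
top drumor 705 c [435.2 368.9] size [151.2  45.4] ang 88.9 z 0.0711
top guardtop 2019 c [ 494.1 -372.3] size [163.4 120. ] ang 88.9 z 0.1073
top guardhandle 123 c [ 494.9 -369.6] size [69.9 14.9] ang 87.4 z 0.1449
top table 2015 c [349.6 200.6] size [198.4  99.8] ang 89.3 z -0.0008
side housing top 608 c [526.5 -96.5] size [114.4  61.7] ang 0.1 z 0.1246
side belt 1732 c [524.6  33.1] size [161.8 126.2] ang 0.4 z 0.0631
side handle 127 c [522.5 187.7] size [17.9 33. ] ang 89.8 z 0.147
side carriage 599 c [522.8 186.5] size [53.4 81.8] ang 90.0 z 0.1116
side base 1757 c [524.4  53. ] size [150.2 359.2] ang 0.6 z 0.0202
side drumblue 1812 c [523.1 372. ] size [154.7  47.1] ang 89.3 z 0.0722
side drumor 1821 c [432.8 368.2] size [153.3  47. ] ang 89.4 z 0.0724
side guardtop 874 c [ 493.2 -373.1] size [167.3 121.3] ang 88.3 z 0.1081
side guardhandle 69 c [ 493.1 -369.8] size [72.7 15.6] ang 88.4 z 0.1451
side table 3319 c [350.1 200. ] size [ 99.9 200. ] ang 0.1 z 0.0003
```

```bash
python3 - <<'E'
import cv2
t=cv2.imread("pics/top1.png");s=cv2.imread("pics/side1.png")
a=cv2.resize(t[230:325,180:390],(800,362),interpolation=cv2.INTER_CUBIC)
cv2.imwrite("pics/topz.png",a)
a=cv2.resize(s[150:440,270:430],None,fx=2,fy=2,interpolation=cv2.INTER_CUBIC)
cv2.imwrite("pics/sidez.png",a)
E
```

```text
(no output)
```

View pics/topz.png

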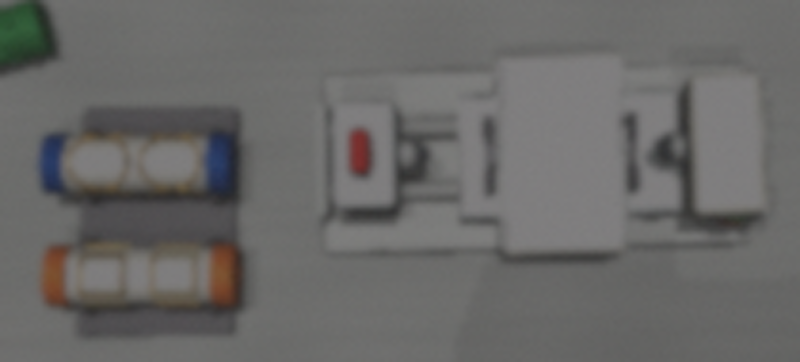

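View pics/sidez.png

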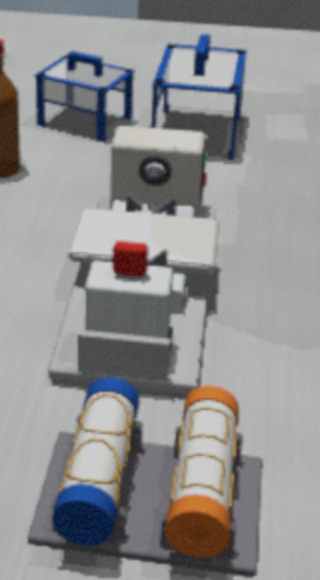

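```bash
cat >> h.py <<'E'
def st(): return telemetry.read_state()
def Rt(s=None): s=s or st(); return R.from_quat(s["tool_rot"]).as_matrix()
def goto(P,az,s=None):
    """print shift mm in tool axes and turn to reach world P with tool x azimuth az(deg)"""
    s=s or st(); M=Rt(s); d=M.T@(np.asarray(P)-s["tool_pos"])*1000
    a0=np.degrees(np.arctan2(M[1,0],M[0,0])); t=-(az-a0+180)%360-180
    print("pos",s["tool_pos"].round(4),"az",a0.round(2),"t",round(s["time_s"],2),"| shift",d.round(1),"turn rad",np.radians(-((az-a0+180)%360-180)).round(4))
E
python3 - <<'E'
from h import *
s=st();M=Rt(s);T=cams.get_calibration("wrist")["world_to_cam"]
C=-T[:3,:3].T@T[:3,3]
print("cam in tool",M.T@(C-s["tool_pos"]),"look dir in tool",M.T@(-T[2,:3]),"up",M.T@T[1,:3])
goto([.524,.20,.30],0.6)
E
```

```text
cam in tool [-1.31571252e-04 -7.26074240e-02 -1.33694560e-01] look dir in tool [-8.36032622e-05  2.85108595e-01  9.58495218e-01] up [-1.52138502e-04 -9.58495214e-01  2.85108580e-01]
pos [ 0.1976 -0.54    0.2393] az -69.9 t 2.15 | shift [-582.8 -560.8  -60.7] turn rad -1.2305
```

```bash
python3 - <<'E'
from h import *
goto([.48,.15,.33],0.6)
E
```

```text
pos [ 0.1976 -0.54    0.2393] az -69.9 t 2.15 | shift [-550.9 -502.3  -90.7] turn rad -1.2305
```

```bash
python3 -m handwheel '[[[70,-40,-36,-30,-0.1],[70,-80,-73,-50,-0.2],[70,-120,-110,-70,-0.3],[70,-160,-146,-90,-0.4],[70,-200,-182,-91,-0.5],[70,-240,-219,-91,-0.6],[70,-280,-255,-91,-0.7],[70,-320,-292,-91,-0.8],[70,-360,-328,-91,-0.9],[70,-400,-365,-91,-1.0],[70,-440,-401,-91,-1.1],[70,-480,-438,-91,-1.2],[70,-520,-474,-91,-1.23],[70,-551,-502,-91,-1.23],[70,-551,-502,-91,-1.23],[70,-551,-502,-91,-1.23]]]'; python3 - <<'E'
from h import *
goto([.48,.15,.33],0.6)
p,d=sh("wrist","w1"); np.savez("pics/w1.npz",p=p,d=d,T=cams.get_calibration("wrist")["world_to_cam"])
E
```

```text
time_s: 4.15
tool_pos: [0.4794, 0.1497, 0.3301]
tool_rot: [1.0, 0.005, -0.0, 0.0]
force: [0.2, -0.3, 0.5]
width: 0.0597
pos [0.4794 0.1497 0.3301] az 0.6 t 4.15 | shift [ 0.6 -0.3  0.1] turn rad 0.0
```

View pics/w1.png

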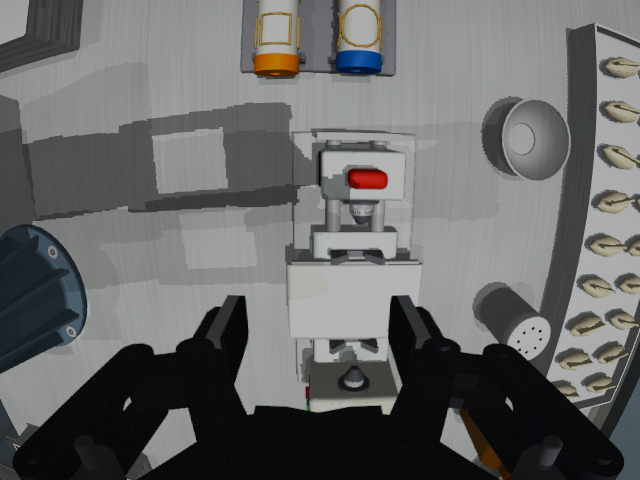

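```bash
python3 - <<'E'
from h import *
f=np.load("pics/w1.npz");d=f["d"];c0={"K":cams.get_calibration("wrist")["K"],"world_to_cam":f["T"]}
n="w"
c,u,v=cloud("wrist",d,c=c0)
def rect(name,m):
    q=c[m]
    if len(q)<10: print(n,name,len(q)); return
    r=cv2.minAreaRect((q[:,:2]*1000).astype(np.float32)); print(name,len(q),"c",np.round(r[0],1),"size",np.round(r[1],1),"ang",round(r[2],1),"z",np.median(q[:,2]).round(4))
box=lambda x0,x1,y0,y1,z0,z1:(c[:,0]>x0)&(c[:,0]<x1)&(c[:,1]>y0)&(c[:,1]<y1)&(c[:,2]>z0)&(c[:,2]<z1)
rect("belt",box(.4,.65,-.02,.09,.056,.07))
rect("handle",box(.45,.62,.1,.25,.142,.16))
rect("carriage",box(.45,.62,.1,.25,.106,.12))
rect("base",box(.4,.65,-.0,.26,.015,.025))
rect("drumblue",box(.48,.57,.26,.47,.06,.09))
rect("table",box(.3,.4,.1,.3,-.02,.02))
# edges per slice of belt and base
for nm,b in(("belt",(.4,.65,-.02,.085,.056,.07)),("base",(.4,.65,.0,.24,.015,.025))):
    q=c[box(*b)]
    for y in np.arange(b[2],b[3],.02):
        s=q[(abs(q[:,1]-y)<.006)]
        if len(s)>20: print(nm,y.round(3),s[:,0].min().round(4),s[:,0].max().round(4),((s[:,0].min()+s[:,0].max())/2).round(4))
for r in spotter.place_of("wrist","fixed_tip")[:1]+[]: print("tip",r["location"],r["conf"],atz("wrist",r["location"],.095))
for k,z in (("tail_handle",.132),("machine",0),("seat",.095),("rest",.092),("drum_center",.052)):
  for r in spotter.place_of("wrist",k)[:2]: print(k,r["location"],round(r["conf"],2),atz("wrist",r["location"],z).round(4))
E
```

```text
belt 8814 c [524.1  35. ] size [162.3 109.8] ang 0.1 z 0.0622
handle 676 c [523. 184.] size [33.9 16.1] ang 1.2 z 0.1474
carriage 3458 c [523.8 176.2] size [81.2 63.4] ang 0.7 z 0.1111
base 6125 c [523.7 147. ] size [150.9 158.7] ang 0.5 z 0.0192
drumblue 2801 c [522.6 336.9] size [83.2 46.6] ang 89.9 z 0.0716
table 11357 c [350. 200.] size [ 99.9 200. ] ang 0.0 z -0.0008
belt -0.02 0.4448 0.5685 0.5067
belt 0.0 0.4453 0.5675 0.5064
belt 0.02 0.4442 0.6051 0.5247
belt 0.04 0.4436 0.6044 0.524
belt 0.06 0.444 0.6053 0.5246
belt 0.08 0.4444 0.6048 0.5246
base 0.08 0.45 0.5993 0.5247
base 0.1 0.4502 0.5989 0.5246
base 0.12 0.4489 0.5984 0.5237
base 0.14 0.4492 0.5969 0.523
base 0.16 0.4493 0.5982 0.5237
base 0.18 0.448 0.5986 0.5233
base 0.2 0.448 0.5976 0.5228
base 0.22 0.4481 0.5981 0.5231
tip [353.8, 366.7] 0.72 [ 0.52462846 -0.0434953   0.095     ]
tail_handle [366.0, 176.5] 0.95 [0.5227 0.1853 0.132 ]
tail_handle [360.0, 8.5] 0.2 [0.5156 0.3408 0.132 ]
machine [349.4, 283.4] 0.55 [0.5237 0.0264 0.    ]
seat [360.4, 322.0] 0.62 [0.5291 0.0188 0.095 ]
rest [356.3, 304.0] 0.6 [0.5237 0.0403 0.092 ]
drum_center [360.3, 6.1] 0.56 [0.5249 0.373  0.052 ]
```

```bash
python3 - <<'E'
import cv2
t=cv2.imread("pics/w1.png")
cv2.imwrite("pics/w1z.png",cv2.resize(t[120:420,270:440],None,fx=3.5,fy=2,interpolation=cv2.INTER_CUBIC))
E
```

```text
(no output)
```

View pics/w1z.png

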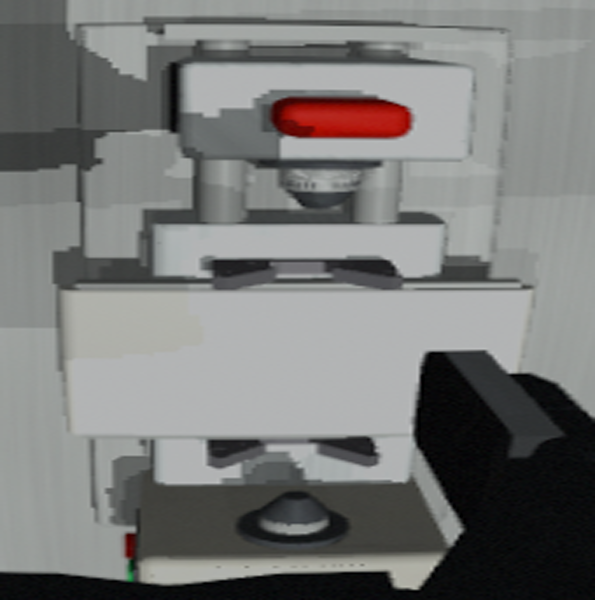

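```bash
python3 - <<'E'
from h import *
goto([.5232,.3735,.041],-0.8)
E
python3 -m handwheel '[[[85,10,-50,20,0],[85,20,-105,40,0.02],[85,30,-160,80,0.02],[85,40,-215,130,0.02],[85,41.5,-224,180,0.02],[85,41.5,-224,200,0.02],[85,41.5,-224,200,0.02],[85,41.5,-224,200,0.02]]]'
python3 - <<'E'
from h import *
goto([.5232,.3735,.041],-0.8)
p,d=sh("wrist","w2")
c,u,v=cloud("wrist",d)
m=(c[:,0]>.48)&(c[:,0]<.57)&(c[:,1]>.26)&(c[:,1]<.47)&(c[:,2]>.06)&(c[:,2]<.09)
q=c[m];print(cv2.minAreaRect((q[:,:2]*1000).astype(np.float32)))
for y in np.arange(.3,.45,.02):
    s=q[abs(q[:,1]-y)<.006]
    if len(s)>5: print(y.round(2),s[:,0].min(),s[:,0].max(),s[np.argmax(s[:,2]),0])
E
```

```text
pos [0.4797 0.1493 0.3305] az 0.5 t 4.5 | shift [  45.4 -223.8  289.5] turn rad 0.0228
time_s: 5.5
tool_pos: [0.5204, 0.3736, 0.1323]
tool_rot: [1.0, -0.006, 0.001, -0.0]
force: [0.5, 0.2, 0.0]
width: 0.0728
pos [0.5204 0.3736 0.1323] az -0.68 t 5.5 | shift [ 2.5  0.2 91.3] turn rad 0.0021
((523.2987060546875, 371.36163330078125), (150.65695190429688, 47.42429733276367), 89.22734069824219)
0.3 0.49880465064090124 0.5459938405393114 0.5189894244793914
0.32 0.4996839178173058 0.5458788598527955 0.5234956087190804
0.34 0.5004072384287302 0.5458010877779501 0.5254171647744895
0.36 0.499792657101607 0.5464697785027637 0.5316183080118546
0.38 0.5019818844376169 0.5451910862307953 0.5244298310592536
0.4 0.5013900663125659 0.545950681571706 0.5245966823234477
0.42 0.5009978342824688 0.5464546107765884 0.5206853371416256
0.44 0.5005402689436032 0.5479639703715622 0.5249281299398518
```

View pics/w2.png

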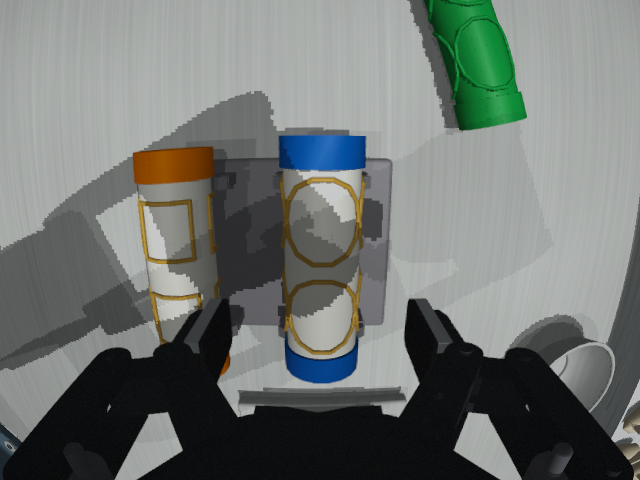

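```bash

python3 -m handwheel '[[[85,3,2,30,0],[85,3,2,60,0],[85,3,2,85,0],[85,3,2,91,0],[85,3,2,91,0],[40,3,2,91,0],[40,3,2,91,0],[40,3,2,91,0],[40,3,2,91,0],[40,3,2,91,0],[40,3,2,91,0]]]'
python3 - <<'E'
from h import *
goto([.525,.045,.041],0.6)
E
```

```text
time_s: 6.92
tool_pos: [0.5232, 0.3725, 0.044]
tool_rot: [1.0, -0.006, 0.001, -0.001]
force: [-8.5, -1.0, 9.8]
width: 0.0484
pos [0.5232 0.3725 0.044 ] az -0.66 t 6.92 | shift [  5.6 327.5   2.4] turn rad -0.022
```

```bash

python3 -m handwheel '[[[40,0,0,-30,0],[40,0,0,-80,0],[40,0,0,-130,0],[40,0,10,-150,0],[40,1,50,-150,-0.01],[40,2,100,-150,-0.02],[40,2,150,-150,-0.022],[40,3,200,-150,-0.022],[40,4,250,-150,-0.022],[40,5,300,-150,-0.022],[40,5,326,-150,-0.022],[40,5,326,-130,-0.022],[40,5,326,-130,-0.022]]]'
python3 - <<'E'
from h import *
goto([.5245,.0465,.0845],0.6)
p,d=sh("wrist","w3");sh("side","s3")
E
```

```text
time_s: 8.55
tool_pos: [0.5217, 0.0456, 0.1708]
tool_rot: [1.0, 0.005, -0.002, -0.001]
force: [-0.1, -0.1, -3.3]
width: 0.0484
pos [0.5217 0.0456 0.1708] az 0.53 t 8.55 | shift [ 3.1 -0.6 86.3] turn rad -0.0013
```

View pics/w3.png

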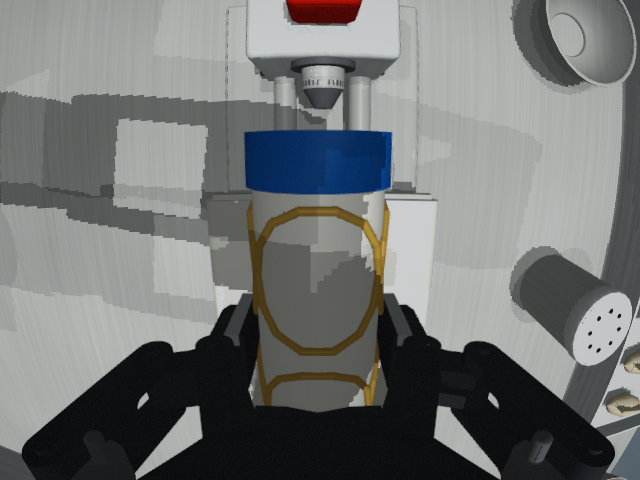

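View pics/s3.png

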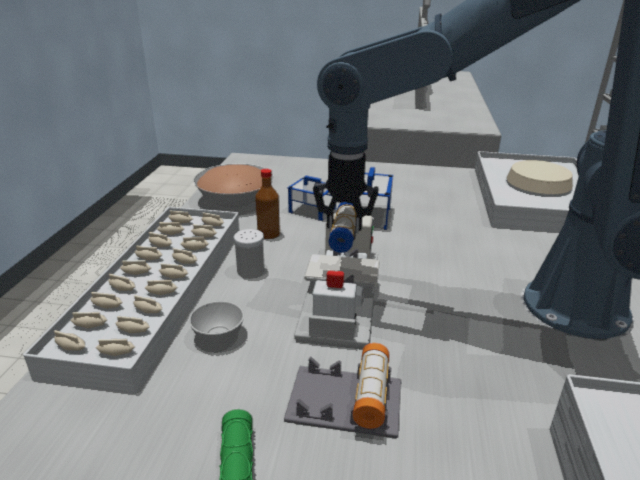

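```bash
python3 - <<'E'
from h import *
p,d=cams.capture("wrist"); c,u,v=cloud("wrist",d)
m=(c[:,0]>.49)&(c[:,0]<.56)&(c[:,1]>.0)&(c[:,1]<.2)&(c[:,2]>.185)&(c[:,2]<.24)
q=c[m];print("drum y max",np.percentile(q[:,1],[95,99,99.9]),"ztop",np.percentile(q[:,2],99))
for y in(.06,.08,.1,.115):
    s=q[abs(q[:,1]-y)<.004]; print(y,s[:,0].min(),s[:,0].max(),s[:,2].max())
m=(c[:,0]>.515)&(c[:,0]<.535)&(c[:,1]>.11)&(c[:,1]<.17)&(c[:,2]>.08)&(c[:,2]<.115)
q=c[m]; 
for y in np.arange(.12,.17,.004):
    s=q[abs(q[:,1]-y)<.002]
    if len(s): print("cone",y.round(3),s[:,2].max().round(4),len(s))
E
```

```text
drum y max [0.11626954 0.11977705 0.12067112] ztop 0.23933066587207702
0.06 0.49000255206005733 0.5599993745639378 0.23999919561282512
0.08 0.5005345802742281 0.5463060337788901 0.20460542980794943
0.1 0.49978465338135014 0.5466862625479666 0.20635630174905736
0.115 0.49933095846078923 0.5467794844011038 0.20711691806296076
cone 0.132 0.1006 29
cone 0.136 0.1027 162
cone 0.14 0.1053 229
cone 0.144 0.1086 278
cone 0.148 0.1079 265
cone 0.152 0.1083 256
cone 0.156 0.1134 346
cone 0.16 0.1141 262
cone 0.164 0.1137 299
cone 0.168 0.1135 280
```

```bash

python3 -m handwheel '[[[40,2,0,30,0],[40,2,0,60,0],[40,2,0,75,0],[40,2,0,80,0],[40,2,0,83,0],[40,2,0,85,0],[40,2,0,85,0]]]'
python3 - <<'E'
from h import *
goto([.5245,.0465,.0835],0.6);print(st()["force"])
E
```

```text
time_s: 9.57
tool_pos: [0.5265, 0.0465, 0.089]
tool_rot: [1.0, 0.005, 0.001, -0.001]
force: [0.2, -0.1, -3.1]
width: 0.0481
pos [0.5265 0.0465 0.089 ] az 0.63 t 9.57 | shift [-2.  -0.1  5.5] turn rad 0.0005
[ 0.20106391 -0.08984819 -3.11180052]
```

```bash

python3 -m handwheel '[[[40,-2,0,2,0],[40,-2,0,4,0],[40,-2,0,5,0],[40,-2,0,6,0],[40,-2,0,6,0],[40,-2,0,6,0]]]'
python3 - <<'E'
from h import *
goto([.5245,.0465,.0835],0.6);print(st()["force"])
E
```

```text
time_s: 10.32
tool_pos: [0.5245, 0.0465, 0.0839]
tool_rot: [1.0, 0.005, 0.001, -0.001]
force: [-4.5, -0.4, 6.5]
width: 0.0483
pos [0.5245 0.0465 0.0839] az 0.63 t 10.32 | shift [ 0.  -0.   0.4] turn rad 0.0005
[-4.45856733 -0.35988921  6.5455486 ]
```

```bash

python3 -m handwheel '[[[75,0,0,0,0],[75,0,0,0,0],[75,0,0,0,0],[75,0,0,0,0],[75,0,0,-40,0],[75,0,0,-90,0],[75,0,0,-130,0],[75,0,-30,-150,0],[75,0,-80,-150,0],[75,0,-80,-150,0],[75,0,-80,-150,0]]]'
python3 - <<'E'
from h import *
goto([.5245,.0465,.0835],0.6);print(st()["force"])
p,d=sh("wrist","w4"); c,u,v=cloud("wrist",d);sh("side","s4")
m=(c[:,0]>.49)&(c[:,0]<.56)&(c[:,1]>-.05)&(c[:,1]<.13)&(c[:,2]>.1)&(c[:,2]<.13)
q=c[m];print(np.percentile(q[:,1],[.1,1,99,99.9]))
for y in np.arange(-.04,.13,.02):
    s=q[abs(q[:,1]-y)<.004]
    if len(s): print(y.round(2),s[:,0].min(),s[:,0].max(),np.percentile(s[:,2],98))
m=(c[:,0]>.49)&(c[:,0]<.56)&(c[:,1]>.13)&(c[:,1]<.25)&(c[:,2]>.14)&(c[:,2]<.16)
print(cv2.minAreaRect((c[m][:,:2]*1000).astype(np.float32)))
E
```

```text
time_s: 11.7
tool_pos: [0.523, 0.1261, 0.2336]
tool_rot: [1.0, 0.006, 0.001, -0.001]
force: [0.8, -0.8, -0.3]
width: 0.064
pos [0.523  0.1261 0.2336] az 0.68 t 11.7 | shift [  0.3  79.8 150.1] turn rad 0.0013
[ 0.77268827 -0.7844191  -0.33655063]
[-0.03002556 -0.02805622  0.12042259  0.12072783]
-0.02 0.5024330573855499 0.548489448761209 0.11587490236038499
0.0 0.5047178769507558 0.5458327354155098 0.11386693673295814
0.02 0.501717789772243 0.5467523467133291 0.11396715758367555
0.04 0.5037376937694433 0.5443420894560568 0.11515956724131599
0.06 0.5017460831805858 0.5465907672961704 0.11429925513214544
0.08 0.5012875551518632 0.5467384324077805 0.114237499146742
0.1 0.5000652879014247 0.5466017782120568 0.11630205016215209
0.12 0.5002917273728406 0.5461790181506501 0.11634753589169919
((523.3645629882812, 184.04283142089844), (33.68029022216797, 15.82791519165039), 0.5209939479827881)
```

View pics/w4.png

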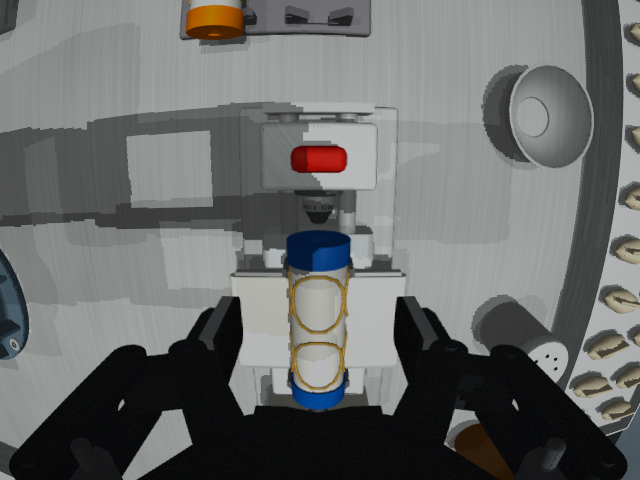

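```bash

python3 -m handwheel '[[[0,0,-50,0,0],[0,0,-96,0,0],[0,0,-96,0,0],[0,0,-96,40,0],[0,0,-96,80,0],[0,0,-96,105,0],[0,0,-96,105,0],[0,0,-96,105,0]]]'
python3 - <<'E'
from h import *
goto([.5232,.212,.128],0.6);print(st()["force"],st()["width"])
E
```

```text
time_s: 12.8
tool_pos: [0.5234, 0.2207, 0.1299]
tool_rot: [1.0, 0.004, 0.002, -0.001]
force: [0.3, -0.5, 0.3]
width: -0.0002
pos [0.5234 0.2207 0.1299] az 0.51 t 12.8 | shift [-0.3  8.7  1.9] turn rad -0.0015
[ 0.33869548 -0.49362942  0.33716842] -0.00023015978802752807
```

```bash

python3 -m handwheel '[[[0,0,8,1,0],[0,0,14,1,0],[0,0,20,1,0],[0,0,25,1,0],[0,0,30,1,0],[0,0,35,1,0],[0,0,40,1,0],[0,0,45,1,0],[0,0,48,1,0],[0,0,48,1,0]]]'
python3 - <<'E'
from h import *
goto([.5232,.1585,.128],0.6);print(st()["force"],st()["width"])
p,d=sh("side","s5")
E
```

```text
time_s: 14.05
tool_pos: [0.5244, 0.1735, 0.1297]
tool_rot: [1.0, 0.004, 0.003, -0.002]
force: [0.6, 4.0, 2.5]
width: -0.0001
pos [0.5244 0.1735 0.1297] az 0.51 t 14.05 | shift [-1.3 15.   1.7] turn rad -0.0016
[0.64515458 3.99611607 2.5258804 ] -9.572499291308848e-05
```

```bash

python3 -m handwheel '[[[0,-1,4,0,0],[0,-1,8,0,0],[0,-1,11,0,0],[0,-1,14,0,0],[0,-1,16,0,0],[0,-1,16,0,0]]]'
python3 - <<'E'
from h import *
goto([.5232,.1585,.128],0.6);print(st()["force"],st()["width"])
E
```

```text
time_s: 14.85
tool_pos: [0.5241, 0.1584, 0.1301]
tool_rot: [1.0, 0.005, 0.004, -0.003]
force: [2.2, 5.9, -0.1]
width: 0.0003
pos [0.5241 0.1584 0.1301] az 0.51 t 14.85 | shift [-1.  -0.1  2.1] turn rad -0.0015
[ 2.23936241  5.87407917 -0.06412349] 0.000255567007951879
```

```bash

python3 -m handwheel '[[[0,0,1.5,0,0],[0,0,3,0,0],[0,0,4,0,0],[0,0,4,0,0]]]'
python3 - <<'E'
from h import *
goto([.5232,.1585,.128],0.6);print(st()["force"],st()["width"])
p,d=sh("side","s6")
cv2.imwrite("pics/s6z.png",cv2.resize(p[200:360,270:420,::-1],None,fx=4,fy=3.5,interpolation=cv2.INTER_CUBIC))
c,u,v=cloud("side",d)
m=(c[:,0]>.49)&(c[:,0]<.56)&(c[:,1]>.1)&(c[:,1]<.25)&(c[:,2]>.14)&(c[:,2]<.155)
q=c[m];print(np.percentile(q[:,1],[2,50,98]))
E
```

```text
time_s: 15.35
tool_pos: [0.5242, 0.1565, 0.1301]
tool_rot: [1.0, 0.005, 0.004, -0.005]
force: [2.3, 11.4, -2.6]
width: -0.0001
pos [0.5242 0.1565 0.1301] az 0.51 t 15.35 | shift [-1.  -1.9  2.1] turn rad -0.0015
[ 2.26260747 11.36923702 -2.59899823] -9.672425483320318e-05
[0.13969764 0.16465148 0.1695803 ]
```

View pics/s6z.png

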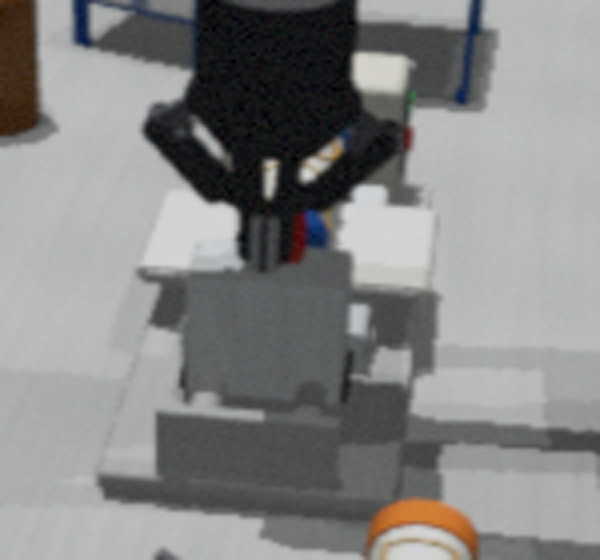

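Force is rising (lift phase); keep pushing gently.

```bash

python3 -m handwheel '[[[0,0,3,0,0],[0,0,5,0,0],[0,0,6,0,0],[0,0,6,0,0]]]'
python3 - <<'E'
from h import *
goto([.5232,.1585,.128],0.6);print(st()["force"])
E
```

```text
time_s: 15.9
tool_pos: [0.5242, 0.1557, 0.1303]
tool_rot: [1.0, 0.005, 0.005, -0.009]
force: [3.4, 23.6, -3.3]
width: 0.0001
pos [0.5242 0.1557 0.1303] az 0.53 t 15.9 | shift [-1.  -2.7  2.3] turn rad -0.0012
[ 3.44461807 23.58383468 -3.32952728]
```

```bash

python3 -m handwheel '[[[0,0,4,0,0],[0,0,8,0,0],[0,0,8,0,0],[0,0,8,0,0]]]'
python3 - <<'E'
from h import *
goto([.5232,.1585,.128],0.6);print(st()["force"])
E
```

```text
time_s: 16.4
tool_pos: [0.5242, 0.1553, 0.1304]
tool_rot: [1.0, 0.005, 0.006, -0.016]
force: [3.8, 34.6, -5.0]
width: 0.0002
pos [0.5242 0.1553 0.1304] az 0.55 t 16.4 | shift [-1.  -3.2  2.5] turn rad -0.0008
[ 3.76297839 34.55808653 -5.03888347]
```

```bash

python3 -m handwheel '[[[0,0,-10,0,0],[0,0,-25,-10,0],[0,0,-25,-60,0],[0,0,-25,-110,0],[0,0,0,-120,0],[30,0,20,-120,0],[30,0,20,-120,0],[30,0,20,-120,0]]]'
python3 - <<'E'
from h import *
goto([.5245,.0465,.0835],0.6);print(st()["force"])
p,d=sh("wrist","w7"); c,u,v=cloud("wrist",d);ps,_=sh("side","s7")
cv2.imwrite("pics/s7z.png",cv2.resize(ps[200:360,270:420,::-1],None,fx=4,fy=3.5,interpolation=cv2.INTER_CUBIC))
m=(c[:,0]>.49)&(c[:,0]<.56)&(c[:,1]>-.06)&(c[:,1]<.105)&(c[:,2]>.1)&(c[:,2]<.13)
q=c[m];print(np.percentile(q[:,1],[.1,1,99,99.9]))
for y in np.arange(-.04,.13,.02):
    s=q[abs(q[:,1]-y)<.004]
    if len(s): print(y.round(2),s[:,0].min(),s[:,0].max(),np.percentile(s[:,2],98))
m=(c[:,0]>.49)&(c[:,0]<.56)&(c[:,1]>.11)&(c[:,1]<.25)&(c[:,2]>.14)&(c[:,2]<.16)
print(cv2.minAreaRect((c[m][:,:2]*1000).astype(np.float32)))
E
```

```text
time_s: 17.4
tool_pos: [0.523, 0.1316, 0.25]
tool_rot: [1.0, 0.005, 0.006, -0.016]
force: [0.0, -0.1, -0.5]
width: 0.0257
pos [0.523  0.1316 0.25  ] az 0.52 t 17.4 | shift [ -1.3  90.4 163.7] turn rad -0.0013
[ 0.0459964  -0.12891657 -0.53038431]
[-0.03652367 -0.03237265  0.10249298  0.10473428]
-0.04 0.5015723189485651 0.5490468105330556 0.10646429838957328
-0.02 0.5019765757525291 0.5483226521568542 0.11724676493988558
0.0 0.5024381032889579 0.5479436897827847 0.11739449581329571
0.02 0.5036349093602952 0.5465523876875986 0.11840702610495972
0.04 0.5015711049628667 0.5476619430814862 0.11722693750063079
0.06 0.5010974660575184 0.5475905234723062 0.11724365159596149
0.08 0.4996481430246243 0.547871980079608 0.11942686667171121
0.1 0.4999908624875612 0.5473227425712694 0.11810162955440874
((523.649169921875, 137.74749755859375), (33.84788131713867, 16.37604331970215), 0.19094572961330414)
```

View pics/w7.png

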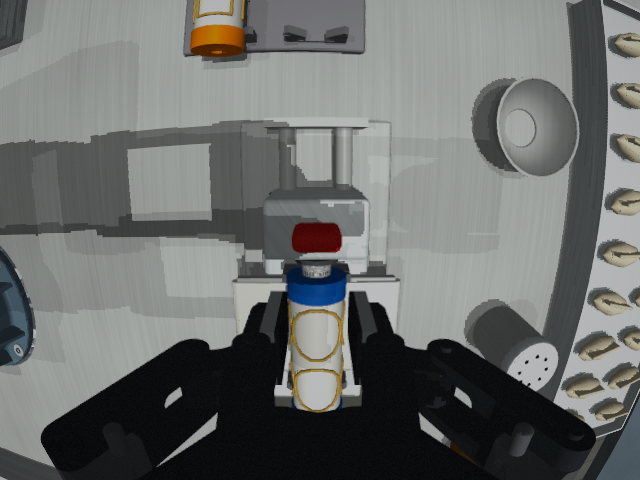

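View pics/s7z.png

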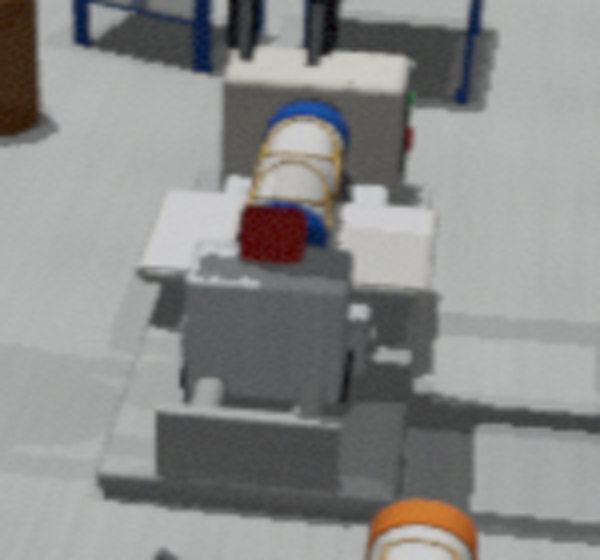

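```bash
python3 - <<'E'
from h import *
goto([.494,-.31,.31],-1.3);print(Rt().round(4))
E
```

```text
pos [0.5229 0.1319 0.2497] az 0.58 t 17.5 | shift [-32.6 439.4 -74.9] turn rad 0.0328
[[ 0.9999  0.0105  0.0115]
 [ 0.0101 -0.9994  0.0323]
 [ 0.0118 -0.0322 -0.9994]]
```

```bash
python3 -m handwheel '[[[50,0,30,-40,0],[50,-5,85,-70,0.01],[50,-10,145,-75,0.02],[50,-15,205,-75,0.033],[50,-20,265,-75,0.033],[50,-25,325,-75,0.033],[50,-30,385,-75,0.033],[50,-33,425,-75,0.033],[50,-33,439,-75,0.033],[50,-33,439,-75,0.033],[50,-33,439,-75,0.033]]]'
python3 - <<'E'
from h import *
goto([.494,-.37,.15],-1.3)
p,d=sh("wrist","w8");T=cams.get_calibration("wrist")["world_to_cam"]; c,u,v=cloud("wrist",d)
np.savez("pics/w8.npz",p=p,d=d,T=T)
box=lambda x0,x1,y0,y1,z0,z1:(c[:,0]>x0)&(c[:,0]<x1)&(c[:,1]>y0)&(c[:,1]<y1)&(c[:,2]>z0)&(c[:,2]<z1)
for nm,b in(("top",(.38,.59,-.5,-.25,.1,.118)),("handle",(.44,.55,-.44,-.3,.138,.16))):
    q=c[box(*b)];r=cv2.minAreaRect((q[:,:2]*1000).astype(np.float32));print(nm,len(q),r,np.median(q[:,2]))
E
```

```text
time_s: 18.88
tool_pos: [0.4941, -0.308, 0.3102]
tool_rot: [1.0, -0.011, 0.006, -0.016]
force: [0.3, 0.1, -0.0]
width: 0.0428
pos [ 0.4941 -0.308   0.3102] az -1.22 t 18.88 | shift [ -0.5  67.2 158.1] turn rad 0.0014
top 15798 ((492.9903259277344, -373.94244384765625), (160.85528564453125, 122.15200805664062), 88.1868667602539) 0.10693003037962082
handle 1366 ((493.0153503417969, -373.36981201171875), (71.86820220947266, 16.12761116027832), 88.2378158569336) 0.14477397595834968
```

View pics/w8.png

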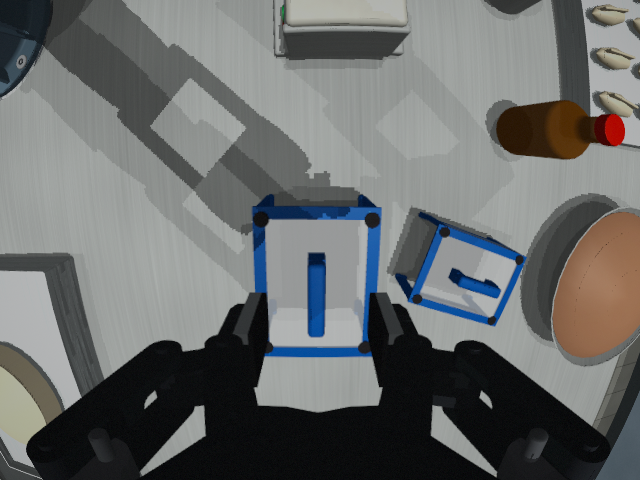

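```bash
python3 - <<'E'
from h import *
goto([.4931,-.3735,.126],-1.8)
E
```

```text
pos [ 0.4941 -0.308   0.3104] az -1.2 t 18.93 | shift [ -1.7  71.5 182.1] turn rad 0.0104
```

```bash
python3 -m handwheel '[[[50,-1.7,30,20,0.01],[50,-1.7,65,50,0.01],[50,-1.7,71.5,100,0.01],[50,-1.7,71.5,150,0.01],[50,-1.7,71.5,172,0.01],[50,-1.7,71.5,181,0.01],[50,-1.7,71.5,182,0.01],[50,-1.7,71.5,182,0.01]]]'
python3 - <<'E'
from h import *
goto([.4931,-.3735,.126],-1.8);print(st()["force"])
E
```

```text
time_s: 19.92
tool_pos: [0.4939, -0.3739, 0.1278]
tool_rot: [1.0, -0.015, 0.006, -0.015]
force: [-0.5, -0.3, -0.5]
width: 0.0426
pos [ 0.4939 -0.3739  0.1278] az -1.74 t 19.93 | shift [-0.9 -0.3  1.8] turn rad 0.001
[-0.52095158 -0.31272296 -0.51097051]
```

```bash
python3 -m handwheel '[[[0,-0.9,0,1.5,0],[0,-0.9,0,1.5,0],[0,-0.9,0,1.5,0],[0,-0.9,0,1.5,0],[0,-0.9,0,1.5,0],[0,-0.9,0,1.5,0]]]'
python3 - <<'E'
from h import *
goto([.5245,.0225,.31],0.6);s=st();print(s["force"],s["width"],s["ft_torque"],s["tool_rot"])
E
```

```text
time_s: 20.68
tool_pos: [0.4934, -0.3744, 0.1275]
tool_rot: [1.0, -0.015, 0.007, -0.015]
force: [-0.2, 1.4, 4.9]
width: 0.0152
pos [ 0.4934 -0.3744  0.1275] az -1.75 t 20.68 | shift [  21.4 -402.9 -170.3] turn rad -0.041
[-0.22475075  1.43425063  4.85187923] 0.015206805881154317 [0.13584229 0.31837151 0.00511345] [ 0.99975199 -0.01513605  0.00699326 -0.01476341]
```

```bash
python3 -m handwheel '[[[0,0,0,-15,0],[0,0,0,-40,0],[0,0,0,-80,0],[0,0,0,-130,0],[0,0,0,-165,0],[0,0,-20,-173,-0.01],[0,0,-20,-173,-0.01]]]'
python3 - <<'E'
from h import *
goto([.5245,.0215,.30],0.6);s=st();print(s["force"],s["width"],s["ft_torque"],s["tool_rot"])
p,d=sh("wrist","w9"); c,u,v=cloud("wrist",d);sh("side","s9")
E
```

```text
time_s: 21.55
tool_pos: [0.4916, -0.3573, 0.3007]
tool_rot: [1.0, -0.009, 0.007, -0.015]
force: [0.3, 0.1, -3.4]
width: 0.015
pos [ 0.4916 -0.3573  0.3007] az -1.07 t 21.55 | shift [  25.8 -379.1   12.7] turn rad -0.0292
[ 0.33129644  0.08339569 -3.42559822] 0.014971880445857486 [-0.01979188  0.05630853 -0.00616041] [ 0.99981639 -0.0092414   0.00691351 -0.01529664]
```

View pics/w9.png

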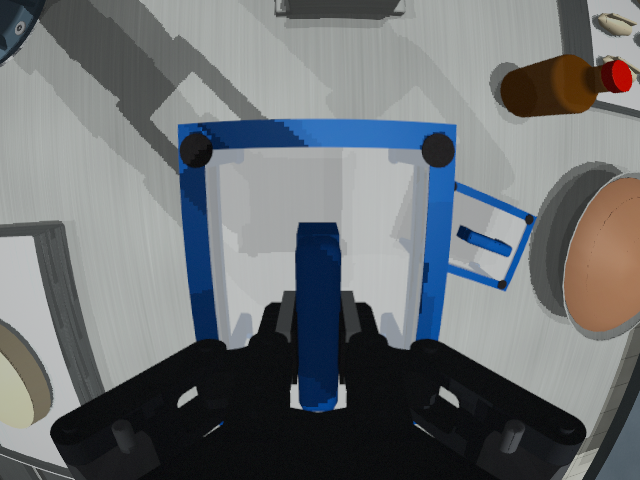

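View pics/s9.png

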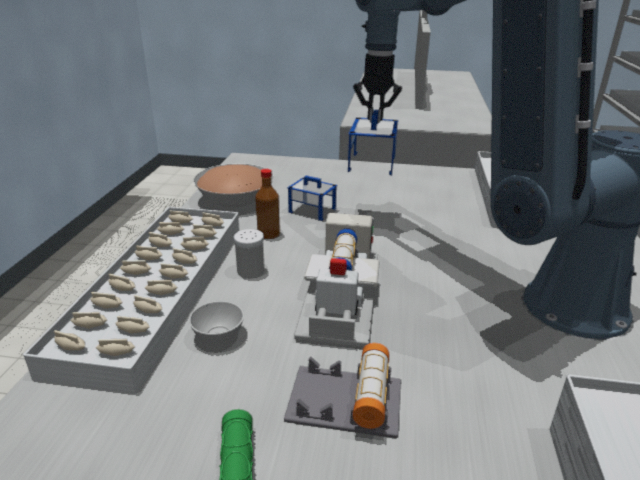

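```bash
cat > gp.py <<'E'
from h import *
def gplane(p,d,z0,xr,yr):
    c,u,v=cloud("wrist",d); hsv=cv2.cvtColor(p,cv2.COLOR_RGB2HSV)[v,u]
    m=(hsv[:,0]>100)&(hsv[:,0]<130)&(hsv[:,1]>120)&(abs(c[:,2]-z0)<.015)&(c[:,0]>xr[0])&(c[:,0]<xr[1])&(c[:,1]>yr[0])&(c[:,1]<yr[1])
    q=c[m]; 
    for _ in range(3):
        A=np.c_[q[:,:2]-q[:,:2].mean(0),np.ones(len(q))]; s=np.linalg.lstsq(A,q[:,2],rcond=None)[0]; r=q[:,2]-A@s; q=q[abs(r)<max(.002,2*r.std())]
    print("plane slope x,y deg",np.degrees(s[:2]).round(2),"z",s[2].round(4),len(q),"res",r.std().round(4),"center",q.mean(0).round(4))
    # x edges by y, and +y edge
    for y in np.arange(yr[0],yr[1],.015):
        t=q[abs(q[:,1]-y)<.004]
        if len(t)>30: print(" y",y.round(3),t[:,0].min().round(4),t[:,0].max().round(4),"mid",((t[:,0].min()+t[:,0].max())/2).round(4))
    print(" ymax",np.percentile(q[:,1],99.8).round(4))
E
python3 - <<'E'
from gp import *
p,d=cams.capture("wrist"); gplane(p,d,.281,(.41,.57),(-.45,-.25))
E
```

```text
plane slope x,y deg [0.09 0.16] z 0.2786 15123 res 0.0006 center [ 0.4919 -0.3124  0.2786]
 y -0.375 0.4303 0.5509 mid 0.4906
 y -0.36 0.4303 0.5516 mid 0.4909
 y -0.345 0.4304 0.5517 mid 0.4911
 y -0.33 0.431 0.5521 mid 0.4916
 y -0.315 0.431 0.5524 mid 0.4917
 y -0.3 0.4313 0.5527 mid 0.492
 y -0.285 0.4319 0.5529 mid 0.4924
 ymax -0.2773
```

```bash
python3 - <<'E'
from h import *
goto([.5255,.0222,.295],0.6)
E
```

```text
pos [ 0.491  -0.3584  0.2989] az -1.14 t 21.7 | shift [  26.9 -380.9   16.4] turn rad -0.0304
```

```bash
python3 -m handwheel '[[[0,2,-30,1,-0.005],[0,5,-80,3,-0.01],[0,8,-130,5,-0.015],[0,12,-180,7,-0.02],[0,16,-230,9,-0.025],[0,20,-280,11,-0.03],[0,24,-330,13,-0.03],[0,26,-365,15,-0.03],[0,27,-381,16,-0.03],[0,27,-381,16,-0.03],[0,27,-381,16,-0.03]]]'
python3 - <<'E'
from gp import *
goto([.5255,.0222,.295],0.6);print(st()["force"],st()["tool_rot"])
p,d=sh("wrist","w10"); gplane(p,d,.273,(.44,.61),(-.1,.15));sh("side","s10");sh("top","t10")
c,u,v=cloud("wrist",d)
for nm,b in(("base",(.44,.61,.1,.25,.012,.025)),("belt",(.43,.62,-.02,.09,.056,.07))):
    q=c[(c[:,0]>b[0])&(c[:,0]<b[1])&(c[:,1]>b[2])&(c[:,1]<b[3])&(c[:,2]>b[4])&(c[:,2]<b[5])]
    for y in np.arange(b[2],b[3],.02):
        s=q[(abs(q[:,1]-y)<.006)]
        if len(s)>20: print(nm,y.round(3),s[:,0].min().round(4),s[:,0].max().round(4),((s[:,0].min()+s[:,0].max())/2).round(4))
E
```

```text
time_s: 23.08
tool_pos: [0.5256, 0.0211, 0.295]
tool_rot: [1.0, 0.005, 0.006, -0.016]
force: [-0.1, 0.0, -3.0]
width: 0.015
pos [0.5256 0.0211 0.295 ] az 0.52 t 23.07 | shift [-0.1 -1.1  0. ] turn rad -0.0014
[-0.12088165  0.04451254 -2.95853844] [ 0.99985208  0.00460718  0.00573209 -0.01554792]
plane slope x,y deg [0.11 0.11] z 0.2748 15092 res 0.0006 center [0.5252 0.0671 0.2748]
 y 0.005 0.4654 0.5861 mid 0.5258
 y 0.02 0.4654 0.5862 mid 0.5258
 y 0.035 0.4649 0.5861 mid 0.5255
 y 0.05 0.4647 0.5862 mid 0.5255
 y 0.065 0.4646 0.5856 mid 0.5251
 y 0.08 0.4648 0.5855 mid 0.5252
 y 0.095 0.4642 0.5858 mid 0.525
 ymax 0.1015
base 0.12 0.4499 0.5983 0.5241
base 0.14 0.4486 0.5984 0.5235
base 0.16 0.4483 0.5981 0.5232
base 0.18 0.448 0.5983 0.5231
base 0.2 0.4477 0.5978 0.5227
base 0.22 0.4481 0.597 0.5225
```

View pics/w10.png

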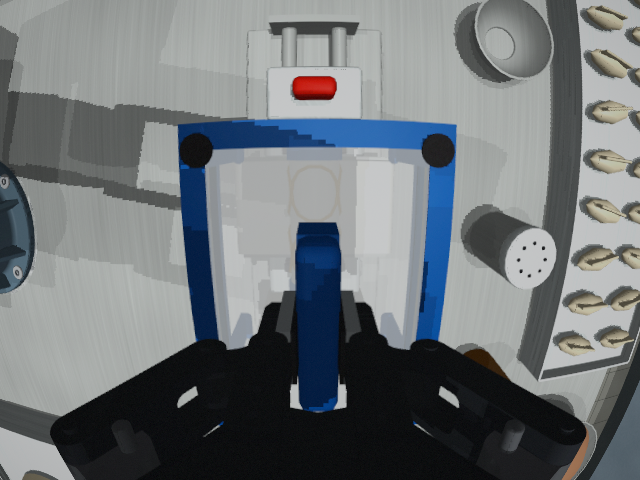

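View pics/s10.png

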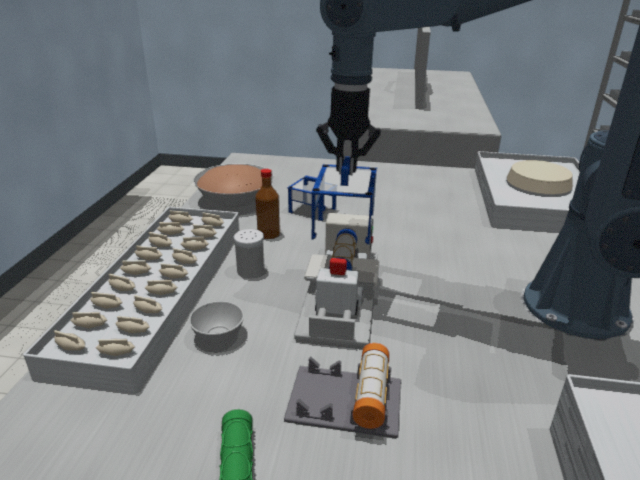

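```bash
python3 - <<'E'
from h import *
goto([.5246,.0217,.188],0.55)
E
```

```text
pos [0.5257 0.021  0.2953] az 0.47 t 23.23 | shift [ -2.4   2.7 107.2] turn rad -0.0014
```

```bash
python3 -m handwheel '[[[0,-1,1,30,0],[0,-2,2,65,0],[0,-2.4,2.7,95,0],[0,-2.4,2.7,107,0],[0,-2.4,2.7,107,0],[0,-2.4,2.7,107,0]]]'
python3 - <<'E'
from gp import *
goto([.5246,.0217,.1605],0.55);print(st()["force"],st()["tool_rot"])
p,d=sh("wrist","w11"); gplane(p,d,.168,(.44,.61),(-.1,.15));ps,_=sh("side","s11")
cv2.imwrite("pics/s11z.png",cv2.resize(ps[180:350,270:420,::-1],None,fx=4,fy=3.4,interpolation=cv2.INTER_CUBIC))
c,u,v=cloud("wrist",d)
for nm,b in(("base",(.44,.61,.1,.25,.012,.025)),):
    q=c[(c[:,0]>b[0])&(c[:,0]<b[1])&(c[:,1]>b[2])&(c[:,1]<b[3])&(c[:,2]>b[4])&(c[:,2]<b[5])]
    for y in np.arange(b[2],b[3],.02):
        s=q[(abs(q[:,1]-y)<.006)]
        if len(s)>20: print(nm,y.round(3),s[:,0].min().round(4),s[:,0].max().round(4),((s[:,0].min()+s[:,0].max())/2).round(4))
E
```

```text
time_s: 23.98
tool_pos: [0.5257, 0.0213, 0.1898]
tool_rot: [1.0, 0.004, 0.007, -0.015]
force: [0.4, 0.6, -2.3]
width: 0.0151
pos [0.5257 0.0213 0.1898] az 0.46 t 23.98 | shift [-1.5  0.5 29.3] turn rad -0.0016
[ 0.40753278  0.57983823 -2.33935214] [ 0.99984582  0.00412709  0.00729497 -0.01542994]
plane slope x,y deg [0.27 0.09] z 0.1695 15128 res 0.0006 center [0.5253 0.0675 0.1695]
 y 0.005 0.4655 0.5867 mid 0.5261
 y 0.02 0.4652 0.5862 mid 0.5257
 y 0.035 0.4648 0.5863 mid 0.5256
 y 0.05 0.4647 0.5863 mid 0.5255
 y 0.065 0.4649 0.5858 mid 0.5254
 y 0.08 0.4647 0.586 mid 0.5254
 y 0.095 0.4645 0.5856 mid 0.525
 ymax 0.1019
base 0.12 0.448 0.5987 0.5234
base 0.14 0.4481 0.5983 0.5232
base 0.16 0.4477 0.5977 0.5227
base 0.18 0.448 0.5979 0.5229
base 0.2 0.4476 0.5974 0.5225
base 0.22 0.4476 0.5977 0.5227
```

View pics/s11z.png

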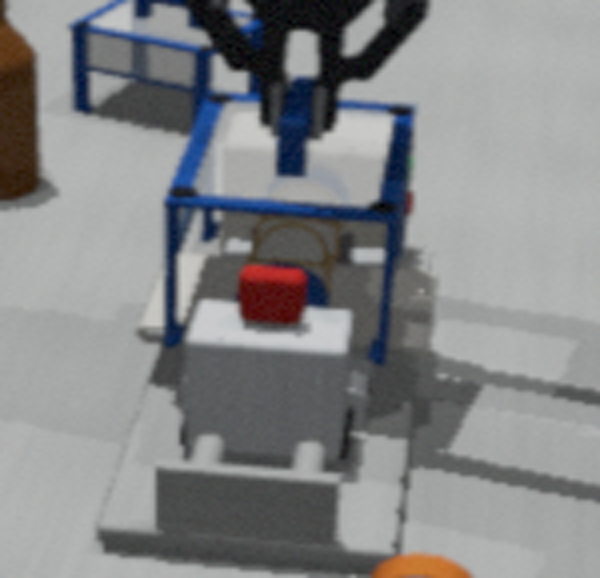

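```bash
python3 -m handwheel '[[[0,-2,0.3,0,0],[0,-2,0.3,4,0],[0,-2,0.3,8,0],[0,-2,0.3,8,0],[0,-2,0.3,8,0]]]'
python3 - <<'E'
from gp import *
goto([.5240,.0217,.1605],0.55);print(st()["force"],st()["tool_rot"],st()["ft_torque"])
p,d=cams.capture("wrist"); gplane(p,d,.162,(.44,.61),(-.1,.15))
E
```

```text
time_s: 24.7
tool_pos: [0.5237, 0.0214, 0.1816]
tool_rot: [1.0, 0.004, 0.007, -0.015]
force: [-0.4, -0.6, -2.8]
width: 0.0147
pos [0.5237 0.0214 0.1816] az 0.47 t 24.7 | shift [ 0.   0.4 21.1] turn rad -0.0013
[-0.44402024 -0.55729562 -2.78977762] [ 0.99984564  0.00425044  0.00721405 -0.01544597] [-0.03491887 -0.00150302  0.02212776]
plane slope x,y deg [0.26 0.08] z 0.1614 15079 res 0.0006 center [0.5233 0.0674 0.1614]
 y 0.005 0.4636 0.5844 mid 0.524
 y 0.02 0.4635 0.5842 mid 0.5239
 y 0.035 0.4632 0.5841 mid 0.5236
 y 0.05 0.4629 0.5841 mid 0.5235
 y 0.065 0.4629 0.5838 mid 0.5233
 y 0.08 0.4623 0.5839 mid 0.5231
 y 0.095 0.4626 0.5838 mid 0.5232
 ymax 0.1018
```

```bash
python3 -m handwheel '[[[0,0,0.3,2,0],[0,0,0.4,4,0],[0,0,0.5,6,0],[0,0,0.5,8,0],[0,0,0.5,10,0],[0,0,0.5,10,0]]]'
python3 - <<'E'
from gp import *
goto([.5240,.0217,.1605],0.55);print(st()["force"],st()["tool_rot"],st()["ft_torque"])
E
```

```text
time_s: 25.5
tool_pos: [0.5237, 0.0213, 0.1715]
tool_rot: [1.0, 0.004, 0.007, -0.015]
force: [-0.8, 0.1, -2.8]
width: 0.0152
pos [0.5237 0.0213 0.1715] az 0.47 t 25.5 | shift [ 0.1 -0.1 11. ] turn rad -0.0013
[-0.7979084   0.09646698 -2.7874688 ] [ 0.99984572  0.00424306  0.00711531 -0.01548871] [ 0.0312749   0.01883474 -0.01939315]
```

Feet now about 43 mm up, below the frame's top edge, with no lateral force. Continue to the catches.

```bash
python3 -m handwheel '[[[0,0,0.2,2,0],[0,0,0.2,4,0],[0,0,0.2,6,0],[0,0,0.2,8,0],[0,0,0.2,9,0],[0,0,0.2,9,0]]]'
python3 - <<'E'
from gp import *
goto([.5240,.0217,.1605],0.55);print(st()["force"],st()["tool_rot"],st()["ft_torque"])
E
```

```text
time_s: 26.25
tool_pos: [0.5238, 0.0213, 0.1624]
tool_rot: [1.0, 0.004, 0.007, -0.015]
force: [-0.9, -0.0, -3.0]
width: 0.0153
pos [0.5238 0.0213 0.1624] az 0.48 t 26.25 | shift [ 0.1 -0.3  1.9] turn rad -0.0013
[-0.92345382 -0.00425906 -3.03478424] [ 0.9998463   0.00426073  0.00703525 -0.01548283] [-0.04713427  0.0466634  -0.01139815]
```

```bash
python3 -m handwheel '[[[0,0,0,1,0],[0,0,0,2,0],[0,0,0,3,0],[0,0,0,3,0]]]'
python3 - <<'E'
from gp import *
goto([.5240,.0217,.1605],0.55);print(st()["force"],st()["tool_rot"],st()["ft_torque"])
p,d=cams.capture("wrist"); gplane(p,d,.14,(.44,.61),(-.1,.15))
E
```

```text
time_s: 26.75
tool_pos: [0.5244, 0.0214, 0.1603]
tool_rot: [1.0, 0.004, 0.008, -0.015]
force: [-1.9, 0.5, 4.4]
width: 0.0149
pos [0.5244 0.0214 0.1603] az 0.48 t 26.75 | shift [-0.4 -0.3 -0.2] turn rad -0.0012
[-1.92923114  0.45727443  4.35427655] [ 0.99984298  0.00433435  0.00764997 -0.01538537] [0.16155114 0.51209426 0.07033981]
plane slope x,y deg [0.12 0.05] z 0.1399 15100 res 0.0006 center [0.5239 0.0674 0.1399]
 y 0.005 0.464 0.5849 mid 0.5245
 y 0.02 0.4638 0.5849 mid 0.5243
 y 0.035 0.4635 0.585 mid 0.5243
 y 0.05 0.4638 0.5847 mid 0.5243
 y 0.065 0.4633 0.5845 mid 0.5239
 y 0.08 0.4629 0.5843 mid 0.5236
 y 0.095 0.4631 0.5842 mid 0.5237
 ymax 0.1019
```

```bash
python3 -m handwheel '[[[45,0,0,-0.5,0],[45,0,0,-0.5,0],[45,0,0,-0.5,0],[45,0,0,-15,0],[45,0,0,-50,0],[45,0,0,-90,0],[45,0,-20,-100,0],[45,0,-20,-100,0]]]'
python3 - <<'E'
from gp import *
goto([.5240,.0217,.1605],0.55);print(st()["force"],st()["tool_rot"])
p,d=sh("wrist","w12"); gplane(p,d,.14,(.44,.61),(-.1,.15));ps,_=sh("side","s12")
cv2.imwrite("pics/s12z.png",cv2.resize(ps[180:350,270:420,::-1],None,fx=4,fy=3.4,interpolation=cv2.INTER_CUBIC))
E
```

```text
time_s: 27.8
tool_pos: [0.5234, 0.0388, 0.2629]
tool_rot: [1.0, 0.005, 0.009, -0.015]
force: [1.4, 0.4, -0.1]
width: 0.0385
pos [0.5234 0.0388 0.2629] az 0.57 t 27.8 | shift [ -1.5  20.2 101.9] turn rad 0.0003
[ 1.4239585   0.41252088 -0.10471856] [ 0.99982861  0.00510038  0.00938662 -0.01512056]
plane slope x,y deg [-0.05  0.02] z 0.1387 7415 res 0.0007 center [0.5234 0.0442 0.1387]
 y -0.055 0.4862 0.5645 mid 0.5254
 y -0.01 0.4633 0.5835 mid 0.5234
 y 0.005 0.4633 0.5837 mid 0.5235
 y 0.02 0.4634 0.584 mid 0.5237
 y 0.035 0.4633 0.5839 mid 0.5236
 y 0.05 0.4633 0.5835 mid 0.5234
 y 0.065 0.4626 0.5832 mid 0.5229
 y 0.08 0.4624 0.5836 mid 0.523
 y 0.095 0.4626 0.5832 mid 0.5229
 ymax 0.1015
```

View pics/w12.png

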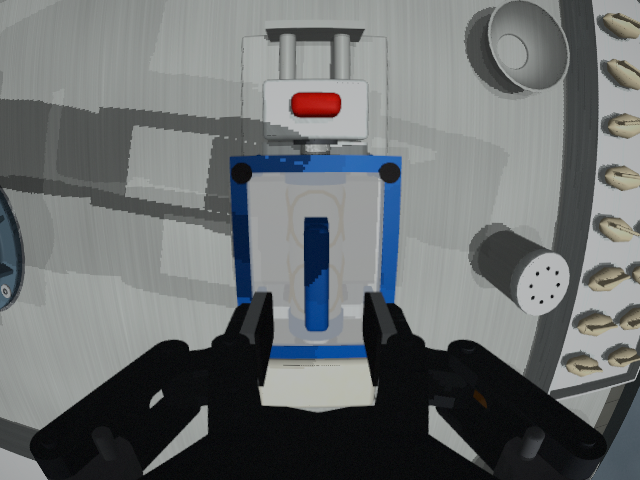

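View pics/s12z.png

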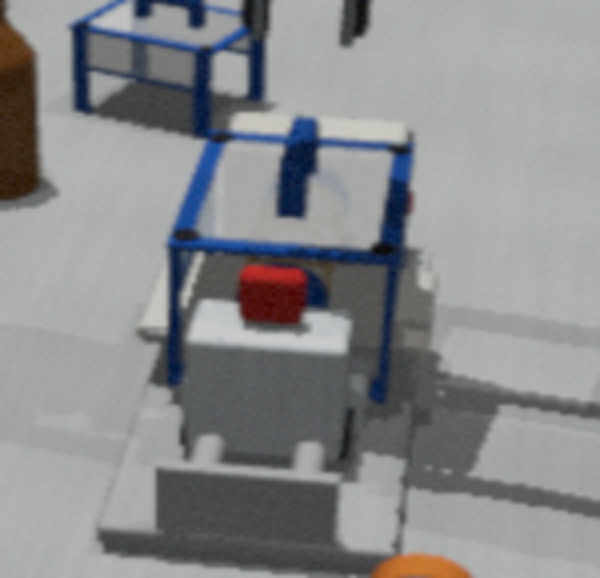

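```bash
python3 - <<'E'
from h import *
for uv in((241,173),(390,173)): print(atz("wrist",uv,.141))
goto([.471,.0890,.156],0.55)
E
```

```text
[0.47058459 0.08876433 0.141     ]
[0.57404077 0.0895316  0.141     ]
pos [0.5224 0.0381 0.2607] az 0.52 t 27.9 | shift [-52.5 -48.2 105.4] turn rad -0.0005
```

```bash
python3 -m handwheel '[[[0,-26,-25,0,0],[0,-52.5,-48.5,10,0],[0,-52.5,-48.5,50,0],[0,-52.5,-48.5,90,0],[0,-52.5,-48.5,103,0],[0,-52.5,-48.5,103,0]]]'
python3 - <<'E'
from h import *
goto([.471,.0890,.136],0.55);print(st()["force"])
E
```

```text
time_s: 28.65
tool_pos: [0.4705, 0.0889, 0.1577]
tool_rot: [1.0, 0.004, 0.006, -0.015]
force: [0.2, 0.5, 0.0]
width: -0.0002
pos [0.4705 0.0889 0.1577] az 0.5 t 28.65 | shift [ 0.3  0.6 21.7] turn rad -0.0009
[0.18913242 0.51754726 0.02289915]
```

```bash
python3 -m handwheel '[[[0,0,0.4,4,0],[0,0,0.4,8,0],[0,0,0.4,11,0],[0,0,0.4,14,0],[0,0,0.4,14,0]]]'
python3 - <<'E'
from h import *
goto([.471,.0890,.136],0.55);print(st()["force"])
E
```

```text
time_s: 29.28
tool_pos: [0.4709, 0.0897, 0.1445]
tool_rot: [1.0, 0.005, 0.007, -0.016]
force: [-2.2, 3.2, 4.3]
width: -0.0002
pos [0.4709 0.0897 0.1445] az 0.51 t 29.27 | shift [-0.   1.   8.5] turn rad -0.0008
[-2.16506623  3.2288029   4.33713964]
```

```bash
python3 -m handwheel '[[[0,0,0.2,2,0],[0,0,0.2,4,0],[0,0,0.2,6,0],[0,0,0.2,8,0],[0,0,0.2,10,0],[0,0,0.2,10,0]]]'
python3 - <<'E'
from h import *
goto([.471,.0890,.136],0.55);print(st()["force"])
E
```

```text
time_s: 30.02
tool_pos: [0.4714, 0.0898, 0.1368]
tool_rot: [1.0, 0.005, 0.007, -0.016]
force: [-9.8, 0.1, 22.7]
width: 0.0003
pos [0.4714 0.0898 0.1368] az 0.53 t 30.02 | shift [-0.4  0.8  0.8] turn rad -0.0004
[-9.84107129  0.0846184  22.73089938]
```

```bash
python3 -m handwheel '[[[0,0,0,3,0],[0,0,0,5,0],[0,0,0,5,0]]]'
python3 - <<'E'
from h import *
goto([.471,.0890,.136],0.55);print(st()["force"])
E
```

```text
time_s: 30.4
tool_pos: [0.4717, 0.0899, 0.1364]
tool_rot: [1.0, 0.005, 0.007, -0.015]
force: [-21.4, -1.0, 45.3]
width: -0.0005
pos [0.4717 0.0899 0.1364] az 0.58 t 30.4 | shift [-0.7  0.9  0.3] turn rad 0.0005
[-21.44853647  -0.95619856  45.26078789]
```

```bash
python3 -m handwheel '[[[0,-0.5,0,-10,0],[0,0,0,-25,0],[0,50,0,-25,0],[0,103,0,-24,0],[0,103,0,-24,0],[0,103,0,-24,0]]]'
python3 - <<'E'
from gp import *
goto([.5748,.0898,.136],0.55);print(st()["force"],st()["tool_rot"])
p,d=sh("wrist","w13"); gplane(p,d,.134,(.44,.61),(-.1,.15));
E
```

```text
time_s: 31.15
tool_pos: [0.5736, 0.0902, 0.161]
tool_rot: [1.0, 0.005, 0.006, -0.015]
force: [-0.3, 0.0, -0.2]
width: -0.0002
pos [0.5736 0.0902 0.161 ] az 0.58 t 31.15 | shift [ 0.9  1.1 25. ] turn rad 0.0006
[-0.27424397  0.03500201 -0.22800836] [ 0.99985126  0.00516627  0.00556561 -0.01548517]
plane slope x,y deg [ 0.08 -5.4 ] z 0.1281 6887 res 0.0007 center [0.5157 0.0899 0.1281]
 y 0.02 0.5734 0.5784 mid 0.5759
 y 0.035 0.4631 0.5777 mid 0.5204
 y 0.05 0.4632 0.4758 mid 0.4695
 y 0.065 0.4631 0.532 mid 0.4976
 y 0.08 0.4633 0.4758 mid 0.4695
 y 0.095 0.4632 0.5837 mid 0.5234
 y 0.11 0.4637 0.5839 mid 0.5238
 ymax 0.1084
```

View pics/w13.png

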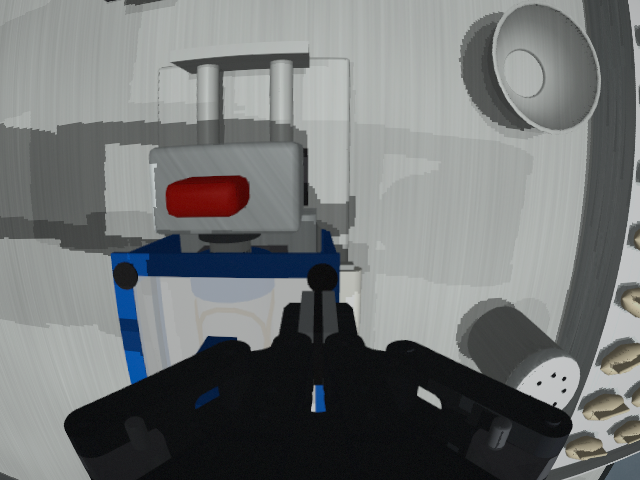

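```bash
python3 - <<'E'
from h import *
goto([.5765,-.043,.160],0.55)
E
python3 -m handwheel '[[[0,1,0,-30,0],[0,2,20,-55,0],[0,3,70,-57,0],[0,3,125,-57,0],[0,3,133,-40,0],[0,3,133,-3,0],[0,3,133,-3,0],[0,3,133,-3,0]]]'
python3 - <<'E'
from h import *
goto([.5765,-.043,.136],0.55);print(st()["force"])
E
```

```text
pos [0.5733 0.0903 0.1613] az 0.59 t 31.2 | shift [  1.8 133.3  -2.8] turn rad 0.0007
time_s: 32.2
tool_pos: [0.5778, -0.042, 0.1611]
tool_rot: [1.0, 0.006, 0.006, -0.015]
force: [0.7, 0.7, 0.9]
width: -0.0001
pos [ 0.5778 -0.042   0.1611] az 0.64 t 32.2 | shift [-1.6  1.7 25.1] turn rad 0.0015
[0.6949103  0.74354213 0.94354317]
```

```bash
python3 -m handwheel '[[[0,-1.5,1,6,0],[0,-1.5,1,10,0],[0,-1.5,1.5,13,0],[0,-1.5,2,16,0],[0,-1.5,2.5,19,0],[0,-1.5,3,22,0],[0,-1.5,3,25,0],[0,-1.5,3,25,0]]]'
python3 - <<'E'
from h import *
goto([.5765,-.046,.136],0.55);print(st()["force"])
E
```

```text
time_s: 33.2
tool_pos: [0.5766, -0.0443, 0.1362]
tool_rot: [1.0, 0.006, 0.006, -0.015]
force: [-0.2, -0.7, 3.9]
width: -0.0002
pos [ 0.5766 -0.0443  0.1362] az 0.65 t 33.2 | shift [-0.1  1.7  0.2] turn rad 0.0017
[-0.23121093 -0.7182587   3.90567188]
```

```bash
python3 -m handwheel '[[[0,0,0,3,0],[0,0,0,6,0],[0,0,0,6,0],[0,0,0,-10,0],[0,0,0,-60,0],[0,0,-50,-90,0],[0,-40,-90,-95,0],[30,-50,-100,-95,0],[30,-50,-100,-95,0]]]'
python3 - <<'E'
from gp import *
goto([.4715,-.046,.136],0.55);print(st()["force"],st()["tool_rot"])
p,d=sh("wrist","w14"); gplane(p,d,.13,(.44,.61),(-.08,.12));ps,_=sh("side","s14")
cv2.imwrite("pics/s14z.png",cv2.resize(ps[180:350,270:420,::-1],None,fx=4,fy=3.4,interpolation=cv2.INTER_CUBIC))
E
```

```text
time_s: 34.33
tool_pos: [0.5238, 0.0527, 0.2332]
tool_rot: [1.0, 0.006, 0.006, -0.015]
force: [0.5, 0.1, 0.3]
width: 0.0257
pos [0.5238 0.0527 0.2332] az 0.73 t 34.33 | shift [-54.7 101.   93.5] turn rad 0.0031
[0.49648248 0.10866241 0.34388378] [ 0.99984359  0.00644724  0.00581013 -0.01541019]
plane slope x,y deg [-0.01 -0.01] z 0.1271 7481 res 0.0006 center [0.524  0.0491 0.1271]
 y -0.065 0.493 0.5609 mid 0.527
 y -0.05 0.499 0.5548 mid 0.5269
 y -0.005 0.465 0.5856 mid 0.5253
 y 0.01 0.4649 0.5852 mid 0.525
 y 0.025 0.4651 0.5852 mid 0.5251
 y 0.04 0.4645 0.5853 mid 0.5249
 y 0.055 0.4641 0.5849 mid 0.5245
 y 0.07 0.4638 0.5847 mid 0.5243
 y 0.085 0.4638 0.5846 mid 0.5242
 y 0.1 0.4638 0.5841 mid 0.524
 ymax 0.0988
```

View pics/w14.png

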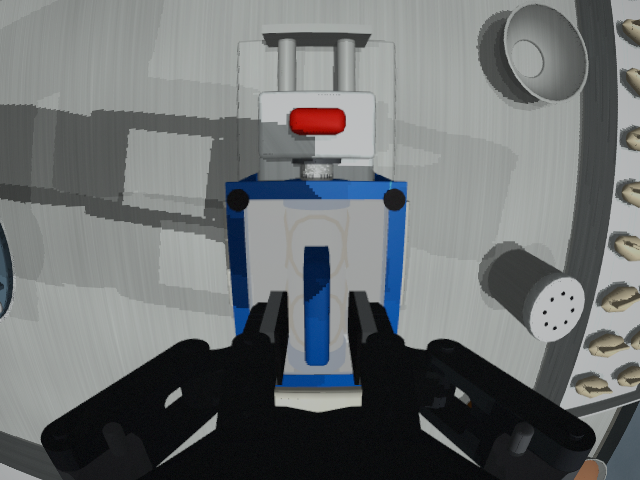

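View pics/s14z.png

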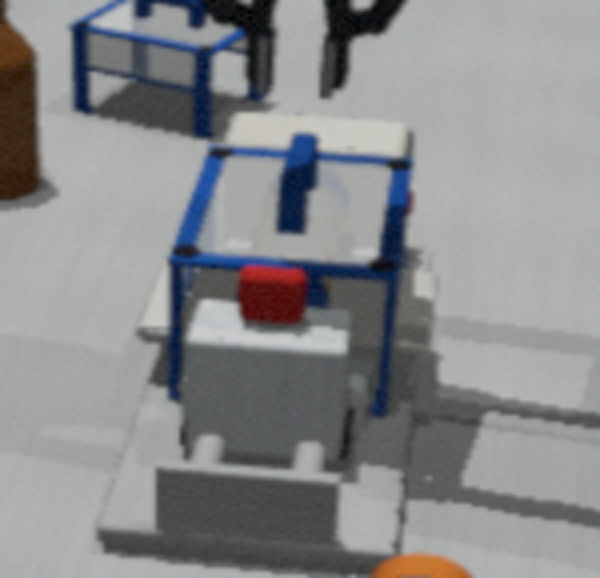

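```bash
python3 - <<'E'
from h import *
goto([.4736,-.0485,.150],0.6)
E
python3 -m handwheel '[[[0,-20,40,-15,0],[0,-50,85,0,0],[0,-52,100,40,0],[0,-52,101,70,0],[0,-52,101,79,0],[0,-52,101,79,0]]]'
python3 - <<'E'
from h import *
goto([.4736,-.0485,.136],0.6);print(st()["force"])
E
```

```text
pos [0.5248 0.0515 0.2332] az 0.62 t 34.42 | shift [-53.3 101.9  79.5] turn rad 0.0004
time_s: 35.17
tool_pos: [0.4751, -0.0481, 0.1503]
tool_rot: [1.0, 0.005, 0.005, -0.015]
force: [0.5, -0.5, 1.4]
width: 0.0003
pos [ 0.4751 -0.0481  0.1503] az 0.58 t 35.17 | shift [-1.6  0.9 14.3] turn rad -0.0003
[ 0.54785438 -0.46879655  1.38734724]
```

```bash
python3 -m handwheel '[[[0,-1.5,0.5,6,0],[0,-1.5,0.5,11,0],[0,-1.5,0.5,14,0],[0,-1.5,0.5,16,0],[0,-1.5,0.5,18,0],[0,-1.5,0.5,18,0]]]'
python3 - <<'E'
from h import *
goto([.5762,.088,.150],0.6);print(st()["force"])
E
```

```text
time_s: 35.92
tool_pos: [0.4741, -0.0484, 0.1358]
tool_rot: [1.0, 0.006, 0.005, -0.015]
force: [-13.6, 2.9, 31.7]
width: 0.0005
pos [ 0.4741 -0.0484  0.1358] az 0.65 t 35.92 | shift [ 103.8 -135.5   -9. ] turn rad 0.0009
[-13.60304153   2.9199146   31.73040748]
```

```bash
python3 -m handwheel '[[[0,0,0,-20,0],[0,0,0,-75,0],[0,45,-50,-85,0],[0,80,-100,-80,0],[0,103,-135,-70,0],[0,103,-135,-30,0],[0,103,-135,-9,0],[0,103,-135,-9,0]]]'
python3 - <<'E'
from h import *
goto([.5758,.088,.136],0.6);print(st()["force"])
E
```

```text
time_s: 36.92
tool_pos: [0.5739, 0.0879, 0.1479]
tool_rot: [1.0, 0.006, 0.003, -0.015]
force: [-0.1, 0.1, 0.3]
width: -0.0003
pos [0.5739 0.0879 0.1479] az 0.68 t 36.92 | shift [ 1.8  0.3 11.9] turn rad 0.0015
[-0.11558029  0.0618531   0.30408162]
```

```bash
python3 -m handwheel '[[[0,1.5,0.3,5,0],[0,1.5,0.3,9,0],[0,1.5,0.3,12,0],[0,1.5,0.3,14,0],[0,1.5,0.3,16,0],[0,1.5,0.3,16,0]]]'
python3 - <<'E'
from h import *
goto([.40,.088,.35],0.6);print(st()["force"])
E
```

```text
time_s: 37.67
tool_pos: [0.5771, 0.0879, 0.1359]
tool_rot: [1.0, 0.006, 0.005, -0.015]
force: [-7.8, 0.2, 20.5]
width: -0.0002
pos [0.5771 0.0879 0.1359] az 0.69 t 37.67 | shift [-174.8   -8.6 -215.8] turn rad 0.0017
[-7.83360905  0.18082729 20.517974  ]
```

Solid. Withdraw and make the last check.

```bash
python3 -m handwheel '[[[0,-1,0,-20,0],[0,0,0,-60,0],[0,0,0,-110,0],[0,-40,0,-140,0],[0,-80,0,-140,0],[0,-80,0,-140,0],[0,-80,0,-140,0]]]'
python3 - <<'E'
from gp import *
s=st();print(s["tool_pos"],s["force"],s["time_s"])
p,d=sh("wrist","w15"); gplane(p,d,.13,(.44,.61),(-.08,.12));ps,_=sh("side","s15");sh("top","t15")
c,u,v=cloud("wrist",d)
m=(c[:,0]>.49)&(c[:,0]<.56)&(c[:,1]>.11)&(c[:,1]<.25)&(c[:,2]>.14)&(c[:,2]<.16)
print("handle",cv2.minAreaRect((c[m][:,:2]*1000).astype(np.float32)))
E
```

```text
time_s: 38.55
tool_pos: [0.4963, 0.0827, 0.2754]
tool_rot: [1.0, 0.006, 0.006, -0.015]
force: [0.0, -0.3, 0.2]
width: 0.0001
[0.4963323  0.08269184 0.27543177] [ 0.04508207 -0.25626602  0.24096142] 38.55
plane slope x,y deg [-0.07  0.03] z 0.1269 4396 res 0.0007 center [0.5271 0.0655 0.1269]
 y -0.005 0.4649 0.5851 mid 0.525
 y 0.01 0.4643 0.5842 mid 0.5243
 y 0.025 0.4642 0.5844 mid 0.5243
 y 0.04 0.4644 0.5845 mid 0.5244
 y 0.055 0.464 0.5842 mid 0.5241
 y 0.07 0.4642 0.5842 mid 0.5242
 y 0.085 0.4637 0.5839 mid 0.5238
 y 0.1 0.4632 0.5837 mid 0.5234
 ymax 0.0996
handle ((523.1578979492188, 137.65760803222656), (34.331844329833984, 15.984368324279785), 0.9914000630378723)
```

View pics/w15.png

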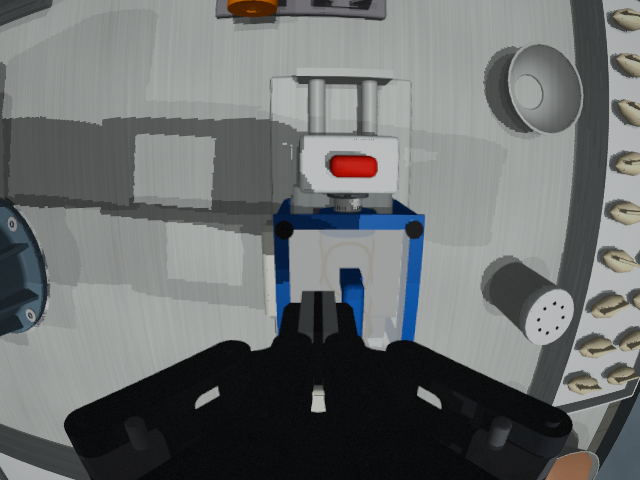

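View pics/s15.png

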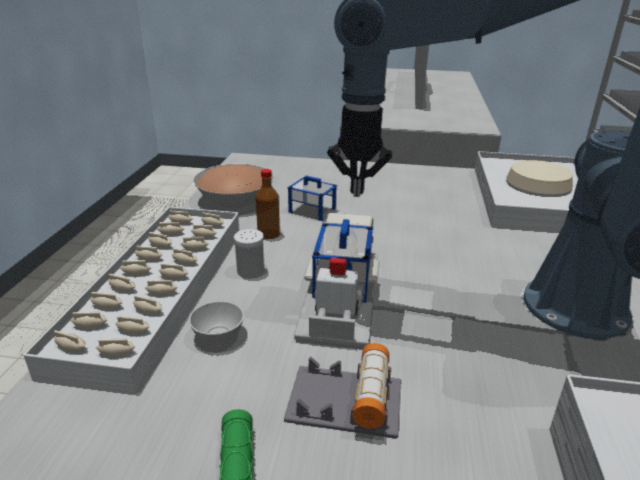

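```bash
python3 -c "
from station import workorder
print(workorder.sign_off())"
```

```text
the job is handed in; nothing more can be done
None
```

The job is handed in at about 38.8 s of the 72 s; the sign-off reports no verdict.

- **Drum:** I laid the blue-ended drum in the rests and pushed the tailstock in 46 mm until it stopped. The drum then stood about 3 mm higher along its whole length, so both centres had lifted it clear. The handle was still at the same place (y 137.7 mm) in the last picture.
- **Guard:** I set it on the four catches under light contact, then released it. Pressing the -x +y (fl) corner clicked both +y clips, and the +x -y (br) corner clicked both -y clips. I then pressed the other two corners to check; both were solid at 128 mm.
- **Last checks:** The guard's top face is level within 0.1° at a measured 127 mm against the nominal 128 mm. My depth readings run about 1 mm low.
- **Rest of the scene:** In the last side picture the bottle, shaker, bowl, orange-ended drum, green drum and small guard are where they started. The robot is clear of everything.

Two things were slightly off. The guard sits about 2 mm towards the housing from where I put the machine's middle. The tool also kept a tilt of about 1.8° after the tailstock push.

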